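Pack and lock a two-tier ward delivery case

ROBOT

A 6-joint arm with a two-finger parallel gripper is mounted at the origin on the work surface. World frame = base frame: x ahead of the robot, y to its left, z up, the work surface at z = 0. Lengths are in m, angles in rad, forces in N, time in s.
With the tool pointing down it reaches from about 0.35 to 0.875 m from the base axis. Payload 4.2 kg.
Tool frame: the origin (TCP) lies between the finger pads; the fingertips stand 25 mm ahead of it and the grasp point (between the pads) lies 6 mm ahead of it (env.tcp_to_tips is the distance from the TCP to the fingertips, in m); z points along the fingers, y is the direction in which the jaws open and shut (so a half turn about z gives the same grasp; the last joint's range is limited). The gripper opens to 87 mm and grips with 3 to 60 N. Pads are 19 mm wide; open, the fingers measure 117 mm over their backs; the gripper's body (75 mm by 190 mm) begins 51 mm behind the grasp point.
Start: joints at [-0.965, 0.385, 0.008, 0, -1.194, -0.259], TCP at [0.212, -0.588, 0.248] pointing down, gripper open.
Joint ranges: [-3.14, 3.14], [-1.21, 2.06], [-1.07, 1.41], [-3.16, 2.05], [-2.99, -0.16], [-3.1, 3.1]. Speed limits (rad/s): [2.79, 2.79, 3.14, 3.14, 3.14, 3.14].

INTERFACE

Orientations are given as a unit quaternion [x, y, z, w].
In Python, from rig import env gives the robot as it stands. The module is installed in compiled form; this text tells all that it offers.
- The arm moves only by the tool drive_tool, never from a script. Its argument "steps" is a list of rows, each a list of 7 numbers: the shift along the world's x, y, z in units of 30 mm (1.0 is 30 mm), then the turn, a rotation vector about the world's x, y, z in units of 6 degrees (1.0 is 6 degrees), then the gripper command: -1 is fully open, 1 is shut, values between are in proportion. A call has 1 to 12 rows; each row is the pose to reach, as a shift and turn from the pose measured when the call began; what a row does not reach only later rows make up. A row lasts 1/12 s, in which the tool goes at most 41.7 mm and 7.16 degrees, less where a joint would pass 70% of its speed; a pose out of reach is approached as far as the arm can. A call with a gripper value outside its range is refused whole. The fingers move at their own pace and stop on an object; "newtons" is the grip in N (left out, the last holds). Time passes only in rows, so rows that repeat a pose let the fingers close. It gives the time, the measured TCP pose, the force and the opening at its end, in the units of the state.
- env.get_state(): the state, without advancing time (a new reading comes with each control period).
- env.get_image(name): name is "side" or "top" or "wrist"; returns a dict with "frame" (384x512x3 uint8, blue, green, red), "range_z" (384x512 float32, m along the optical axis (not along the pixel's ray), 0 where there is no reading), "fx", "fy", "cx", "cy" (pixels), "R" (3x3) and "t" (3): a world point X has camera coordinates R X + t; the wrist camera has in their place "T_tool_cam" (4x4, takes a point from camera to tool coordinates, whose origin is the TCP and whose axes are the flange's). Camera axes: x right, y down, z forward; pixel columns grow to the right and rows downward; lengths in m; the calibration is good to about 2 mm. The wrist camera is an equidistant fisheye: a pixel r from the principal point sees the ray r / f radians off the axis. A picture is of the moment at which its call begins: read the wrist's pose just before it.
- env.job_done(): hands the job in, once; it reports no verdict.
The state is a dict: "time_s": time; "joint_pos": joint angles; "qd": joint speeds; "joint_torque": joint torques, N m; "tcp_pos": TCP position; "eef_rot": TCP orientation; "ft_force": force on the tool from outside, world axes, zero at the start; "wrist_torque": the same for the moment, N m; "gripper_width": finger opening in m.
Only numpy, scipy, OpenCV 4.12 (cv2) and the standard library are available. Lean on these libraries where they do the work, as an engineer would, in place of code of your own. Each camera call takes 0.05 s, during which the arm holds its last target.

TASK

Get the ward delivery case ready to go: slide its transport lock fully open to the stop, lift the divider flap, stand every ointment jar upright in the lower tier, each in a pocket of its own, then close the flap flat and slide the lock fully home to its other stop. Only when it is locked, lay the medicine carton flat on top of the flap. Set things down rather than dropping them, and leave the other things on the table where they are.

Things in the scene. Friction and masses are not known exactly. Their poses are not given: they have to be found in the camera images.
- case: Grey open-topped two-tier case, fixed, 190 mm (x) by 246 mm (y); side and rear walls 70 mm high, 5 mm thick. Origin: on the table under its centre; x points to the hinged rear (away from the robot at yaw 0), y along the lock's travel, z up. At the front (-x) is a ledge 50 mm deep, top z 50 mm, carrying the lock. Behind it (x -44 to 91, y -118 to 118 mm) is the lower tier, floor z 6 mm, under the flap.
- pocket1 (a point): Centre of the floor of pocket 1, at x 18, y -87, z 6 mm in the case frame; axes as the case. Four pockets in a row along y, 58 mm apart, are left open by a dark insert 12 mm high (top z 18 mm) on the lower tier's floor; each pocket is 60 mm (x) by 54 mm (y).
- pocket2 (a point): Centre of the floor of pocket 2, at x 18, y -29, z 6 mm in the case frame; axes as the case. Four pockets in a row along y, 58 mm apart, are left open by a dark insert 12 mm high (top z 18 mm) on the lower tier's floor; each pocket is 60 mm (x) by 54 mm (y).
- pocket3 (a point): Centre of the floor of pocket 3, at x 18, y 29, z 6 mm in the case frame; axes as the case. Four pockets in a row along y, 58 mm apart, are left open by a dark insert 12 mm high (top z 18 mm) on the lower tier's floor; each pocket is 60 mm (x) by 54 mm (y).
- pocket4 (a point): Centre of the floor of pocket 4, at x 18, y 87, z 6 mm in the case frame; axes as the case. Four pockets in a row along y, 58 mm apart, are left open by a dark insert 12 mm high (top z 18 mm) on the lower tier's floor; each pocket is 60 mm (x) by 54 mm (y).
- lock (a joint): Transport lock slide in m: 0 = fully home (locked, bolt over the flap's nose), 0.050 = fully open, at the other stop, towards the case's +y. It stays where it is left; about 2.5 N moves it. While the bolt covers the nose the flap cannot be lifted, nor shut if it is up.
- lock_grip (a point): Point on the lock's black upright square grip, 16 by 16 mm and 31 mm tall, 10 mm below its top (grip from z 64 to 94 mm in the case frame, the point at z 84 mm); at lock 0 it is at x -75.5, y -25 mm in the case frame. Below it the carriage is 22 (x) by 40 (y) mm, up to z 62.5 mm, between two low steel end stops. Axes as the case.
- flap (a joint): Divider flap angle in rad: 0 = shut flat, grows as its front edge lifts, 1.92 = leaning back against its stop. Stiff friction hinge: it stays where it is left; 2 to 3 N at the pull moves it.
- flap_hinge (a point): On the flap's hinge axis, at its middle: x 78, y 0, z 55.5 mm in the case frame; the axis runs along the case's y. Flap: aluminium panel 228 mm (y) by 5 mm thick, front edge 118 mm from the axis, top at z 58 mm when shut, with a 30 mm wide nose (y -40 to -10 mm) reaching 20 mm further forward, over the ledge and under the lock's bolt.
- flap_pull (a point): Centre of the round black bar of the flap's T-pull: bar 16 mm thick, 36 mm long along the case's y, flat ends, on a 12 by 14 mm stem in its middle. It is 98 mm from the hinge axis towards the front edge and 30.5 mm above the panel's mid-plane; shut, it is at x -20, y 0, z 86 mm in the case frame. The frame turns with the flap; its z is square to the panel.
- jar1_mid (a point): Squat white round plastic ointment jar, 42 mm high, about 70 g: body 40 mm in diameter, on it a ribbed screw lid 42 mm in diameter and 16 mm high; standing on the table at the start. This point is on its axis, half-way up (21 mm); z runs up its axis. Two to four of these jars are there; all are to be packed.
- jar2_mid (a point): Squat white round plastic ointment jar, 42 mm high, about 70 g: body 40 mm in diameter, on it a ribbed screw lid 42 mm in diameter and 16 mm high; standing on the table at the start. This point is on its axis, half-way up (21 mm); z runs up its axis. Two to four of these jars are there; all are to be packed.
- jar3_mid (a point): Squat white round plastic ointment jar, 42 mm high, about 70 g: body 40 mm in diameter, on it a ribbed screw lid 42 mm in diameter and 16 mm high; standing on the table at the start. This point is on its axis, half-way up (21 mm); z runs up its axis. Two to four of these jars are there; all are to be packed.
- jar4_mid (a point): Squat white round plastic ointment jar, 42 mm high, about 70 g: body 40 mm in diameter, on it a ribbed screw lid 42 mm in diameter and 16 mm high; standing on the table at the start. This point is on its axis, half-way up (21 mm); z runs up its axis. Two to four of these jars are there; all are to be packed.
- carton_mid (a point): White medicine carton with a green band, 40 (x) by 64 (y) by 28 (z) mm, 60 g, lying flat. This point is its centre.
- bowl: Bystander: steel bowl, 110 mm wide, 45 mm high; origin under its centre.
- amber: Bystander: brown glass jar, 56 mm wide, 85 mm high; origin under its centre.
- scanner: Bystander: hand-held scanner lying down, about 145 by 62 by 30 mm; origin under its handle.
Mind the look-alikes: they are no part of the job. Leave any brown, red or yellow look-alike of the part that bears jar4_mid alone.

How it is judged:
By the outcome, as a careful person would: the job done as asked, in the order asked, and still so for the second after the job is handed in, with the robot touching nothing.
Of jar1, jar2, jar3, jar4 only 2 to 4 are there at a start; the rules pass over those that are not, and their reading is None.
At some moment in a run one of jar1, jar2, jar3, jar4, carton may be knocked a few centimetres aside while the robot is not near it.
It also fails if it takes over 210 s, if anything falls off the work surface, if the arm or the gripper's body presses on something with over 40 N, if the wrist force passes 120 N, or if a joint passes its speed limit or range.

## Working session

There is one attempt and no reset: what is moved stays moved. The work goes in short steps, Python scripts to look and compute and a tool call to move; the robot and the scene stay as the last step left them, time stands still between calls to the robot, and variables do not carry over. Pictures are saved under pics/ and viewed, and the job is handed in when it is done.

Besides the shell and the picture viewer there is one more tool, called after "Emit:" as name(argument=value, ...) on one line, values as JSON. drive_tool: Moves the arm, as the interface text tells. Its arguments: {"type":"object","properties":{"steps":{"type":"array","items":{"type":"array","items":{"type":"number"}}},"newtons":{"type":"number"}},"required":["steps"]}

```bash
mkdir -p pics; cat > h.py <<'E'
import numpy as np, cv2
from rig import env
def snap(name,fn):
    im=env.get_image(name); cv2.imwrite('pics/'+fn+'.png',im['frame']); return im
def P(im,u,v,z=None):
    """pixel->world via range if z None else plane z"""
    d=np.array([(u-im['cx'])/im['fx'],(v-im['cy'])/im['fy'],1.]);R=np.array(im['R']);t=np.array(im['t'])
    c=-R.T@t; r=R.T@d
    if z is None: return c+r*im['range_z'][int(round(v)),int(round(u))]
    return c+r*(z-c[2])/r[2]
def proj(im,X):
    c=np.array(im['R'])@np.array(X)+np.array(im['t']);return c[0]/c[2]*im['fx']+im['cx'],c[1]/c[2]*im['fy']+im['cy']
def cloud(im):
    R=np.array(im['R']);t=np.array(im['t']);v,u=np.mgrid[0:384,0:512];z=im['range_z']
    c=np.stack([(u-im['cx'])/im['fx']*z,(v-im['cy'])/im['fy']*z,z],-1)
    return (c-t)@R
E
python3 - <<'E'
from h import *
s=env.get_state();print(s)
for n in ('top','side','wrist'):
    im=snap(n,n+'0'); print(n,im['fx'],im['cx'],im['cy'],im.get('R'),im.get('t'),im.get('T_tool_cam'))
    np.save('pics/'+n+'0.npy',im,allow_pickle=True)
E
```

```text
{'time_s': 0.0, 'joint_pos': array([-9.65432514e-01,  3.85547904e-01,  6.63414190e-03, -5.29038753e-04,
       -1.19398015e+00, -2.58632995e-01]), 'qd': array([-1.05871278e-03, -5.64632479e-06,  2.62398123e-03,  7.60952458e-04,
       -3.80800226e-04,  1.08817857e-04]), 'joint_torque': array([ 2.48047609e-04, -3.90660489e+01,  1.87407428e+01,  4.21965569e+00,
        1.11004259e-02, -1.92799175e-04]), 'tcp_pos': array([ 0.21225283, -0.58727592,  0.24646356]), 'eef_rot': array([-1.72402052e-01,  9.85026077e-01,  1.05537834e-03, -2.15843237e-04]), 'ft_force': array([-1.07011186, -0.71679171,  0.59029849]), 'wrist_torque': array([0.0073334 , 0.01109127, 0.01262666]), 'gripper_width': 0.08676185275812744}
top 483.9554942772072 250.8086748793109 185.7875380089726 [[-0.01227299 -0.9998649  -0.01093409]
 [-0.98410102  0.01401569 -0.17705574]
 [ 0.17718507  0.00858724 -0.98414009]] [0.06474681 0.56113733 1.467365  ] None
side 377.54879612257014 257.76834296635116 188.74476248495432 [[-0.85313408 -0.52152365  0.01324068]
 [-0.39697539  0.63250625 -0.66509126]
 [ 0.33848601 -0.57266825 -0.7466447 ]] [0.48116902 0.24336852 1.00424985] None
wrist 297.3186396354542 250.77581637698862 190.6601449529199 None None [[-2.47288723e-04 -9.51782212e-01 -3.06774443e-01  8.50938153e-02]
 [ 9.99999824e-01 -4.00650675e-04  4.36944831e-04 -4.60716462e-04]
 [-5.38785706e-04 -3.06774281e-01  9.51782144e-01 -1.38327101e-01]
 [ 0.00000000e+00  0.00000000e+00  0.00000000e+00  1.00000000e+00]]
```

View pics/top0.png

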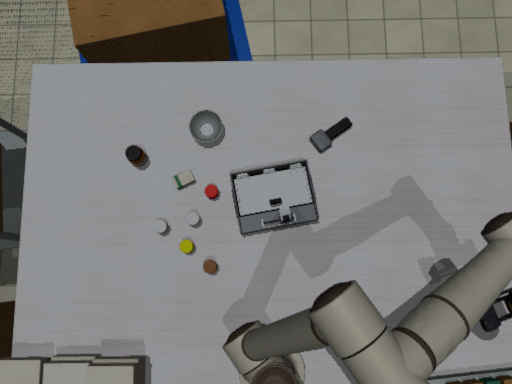

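View pics/side0.png

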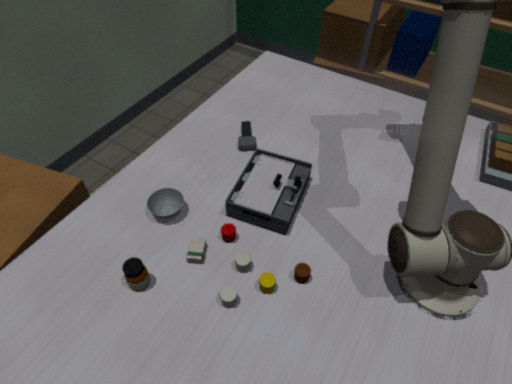

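View pics/wrist0.png

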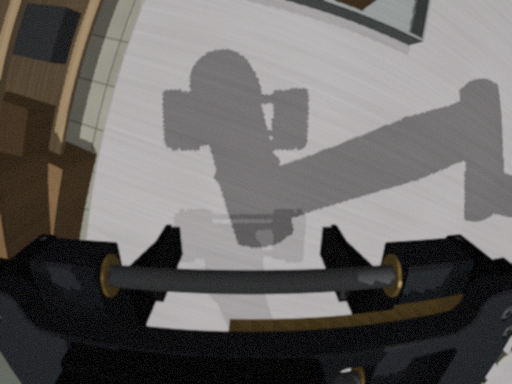

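The top view shows the case at about (274,197) with its lock near (287,217). The two white jars are at (162,227) and (193,218), and the carton is at (184,179). The red, yellow and brown look-alikes are at (211,191), (187,246) and (210,267).

```bash
python3 - <<'E'
from h import *
T=np.load('pics/top0.npy',allow_pickle=True).item();S=np.load('pics/side0.npy',allow_pickle=True).item()
for im,nm,pts in ((T,'top',dict(j1=(162,227),j2=(193,218),cart=(184,179),grip=(286,218),pull=(275,202),panel=(255,190),table=(120,250))),
           (S,'side',dict(j1=(229,294),j2=(242,260),cart=(197,247),grip=(297,182),pull=(278,180),panel=(262,183),table=(350,330)))):
    print(nm)
    for k,(u,v) in pts.items(): print(k,P(im,u,v).round(4))
for n,im,box in (('top',T,(140,140,340,290)),('side',S,(180,110,340,320))):
    x0,y0,x1,y1=box
    f=im['frame'][y0:y1,x0:x1]; s=5 if n=='side' else 4
    cv2.imwrite(f'pics/{n}0z.png',cv2.resize(f,None,fx=4 if n=='top' else 2.8,fy=4 if n=='top' else 2.8,interpolation=cv2.INTER_CUBIC))
# case rim points
for n,im in (('top',T),('side',S)):
    c=cloud(im); m=(c[...,2]>.062)&(c[...,2]<.076)&(c[...,0]>.3)&(c[...,0]<.9)&(abs(c[...,1])<.35)&(im['range_z']>0)
    p=c[m][:,:2].astype(np.float32); print(n,len(p),cv2.minAreaRect(p))
E
```

```text
top
j1 [0.437  0.3353 0.0424]
j2 [0.464  0.2391 0.0412]
cart [0.5922 0.2716 0.0221]
grip [ 0.4548 -0.048   0.0889]
pull [ 0.5035 -0.0157  0.0923]
panel [0.5464 0.0443 0.062 ]
table [ 0.3698  0.4757 -0.    ]
side
j1 [0.4369 0.3437 0.0459]
j2 [0.4624 0.2464 0.0443]
cart [0.594  0.2695 0.0288]
grip [ 0.455  -0.0427  0.0838]
pull [ 0.5026 -0.0112  0.094 ]
panel [ 0.5529 -0.0051  0.0574]
table [0.1504 0.2495 0.0005]
top 628 ((0.5304665565490723, -0.012275740504264832), (0.19073857367038727, 0.24945124983787537), 9.745818138122559)
side 920 ((0.5309770107269287, -0.013291940093040466), (0.19016000628471375, 0.2515750527381897), 9.943692207336426)
```

View pics/top0z.png

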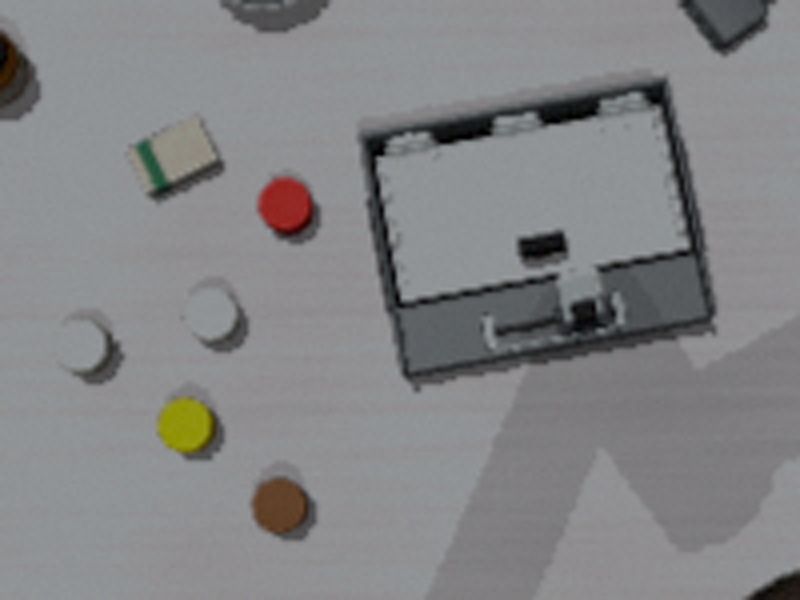

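View pics/side0z.png

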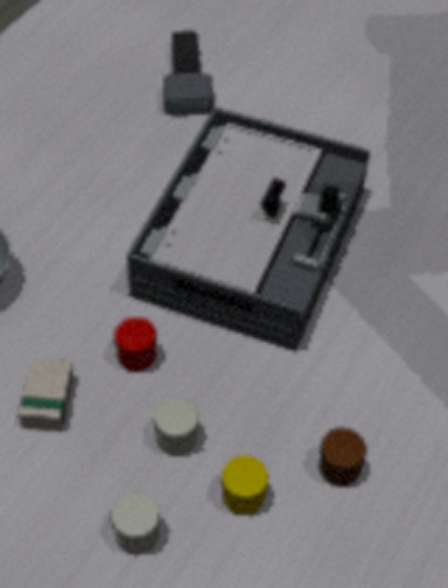

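```bash
cat >> h.py <<'E'
from scipy.spatial.transform import Rotation as Ro
YAW=np.radians(9.85); C0=np.array([.5307,-.0128,0])
def case(x,y,z): 
    c,s=np.cos(YAW),np.sin(YAW); x,y,z=x/1e3,y/1e3,z/1e3
    return C0+np.array([c*x-s*y,s*x+c*y,z])
def tocase(X):
    c,s=np.cos(YAW),np.sin(YAW);d=np.array(X)-C0
    return np.array([c*d[0]+s*d[1],-s*d[0]+c*d[1],d[2]])*1e3
def go(target,yaw=None,tilt=0,grasp=True):
    """units to bring grasp point (6mm ahead of tcp) to target, tool down, tool y at yaw"""
    s=env.get_state(); R0=Ro.from_quat(s['eef_rot'])
    if yaw is None: R1=R0
    else: R1=Ro.from_euler('z',yaw)*Ro.from_quat([0,1,0,0])*Ro.from_euler('y',tilt)
    a=R1.as_matrix()
    t=np.array(target)-(a[:,2]*.006 if grasp else 0)
    rv=(R1*R0.inv()).as_rotvec()
    return ((t-s['tcp_pos'])/.03).round(3),(np.degrees(rv)/6).round(3)
def wray(im,s,u,v):
    R=Ro.from_quat(s['eef_rot']).as_matrix();T=im['T_tool_cam']
    dx,dy=u-im['cx'],v-im['cy'];r=np.hypot(dx,dy);th=r/im['fx']
    d=np.array([dx/r*np.sin(th),dy/r*np.sin(th),np.cos(th)])
    return s['tcp_pos']+R@T[:3,3], R@(T[:3,:3]@d)
def WP(im,s,u,v,z):
    o,d=wray(im,s,u,v);return o+d*(z-o[2])/d[2]
def wproj(im,s,X):
    R=Ro.from_quat(s['eef_rot']).as_matrix();T=im['T_tool_cam']
    c=T[:3,:3].T@(R.T@(np.array(X)-s['tcp_pos'])-T[:3,3]); th=np.arctan2(np.hypot(c[0],c[1]),c[2]);n=np.hypot(c[0],c[1])
    return im['cx']+c[0]/n*th*im['fx'],im['cy']+c[1]/n*th*im['fy']
E
python3 - <<'E'
from h import *
print(Ro.from_quat(env.get_state()['eef_rot']).as_matrix().round(3))
print(go(case(-60,0,260),YAW))
E
```

```text
[[-0.94  -0.34  -0.001]
 [-0.34   0.94   0.002]
 [ 0.     0.002 -1.   ]]
(array([ 8.642, 18.811,  0.643]), array([-0.015, -0.005, -1.669]))
```

Emit:
drive_tool(steps=[[4.5,9.5,0.6,0,0,-0.85,-1],[4.5,9.5,0.6,0,0,-0.85,-1],[4.5,9.5,0.6,0,0,-0.85,-1],[4.5,9.5,0.6,0,0,-0.85,-1],[4.5,9.5,0.6,0,0,-0.85,-1],[4.5,9.5,0.6,0,0,-0.85,-1],[4.5,9.5,0.6,0,0,-0.85,-1],[8.6,18.8,0.6,0,0,-1.67,-1],[8.6,18.8,0.6,0,0,-1.67,-1],[8.6,18.8,0.6,0,0,-1.67,-1],[8.6,18.8,0.6,0,0,-1.67,-1],[8.6,18.8,0.6,0,0,-1.67,-1]])

```text
time_s: 1.15
tcp_pos: [0.4214, -0.1319, 0.2644]
eef_rot: [-0.086, 0.996, 0.001, 0.0]
ft_force: [0.9, -0.2, -0.1]
gripper_width: 0.0869
```

```bash
python3 - <<'E'
from h import *
print(env.get_state()['qd'].round(2),go(case(-60,0,260),YAW))
E
```

```text
[ 1.1   0.07  0.08  0.   -0.   -1.09] (array([1.673, 3.628, 0.054]), array([-0.017,  0.001, -0.001]))
```

Emit:
drive_tool(steps=[[1.4,3.0,0,0,0,0,-1],[1.67,3.63,0,0,0,0,-1],[1.67,3.63,0,0,0,0,-1],[1.67,3.63,0,0,0,0,-1],[1.67,3.63,0,0,0,0,-1],[1.67,3.63,0,0,0,0,-1]])

```text
time_s: 1.65
tcp_pos: [0.471, -0.023, 0.264]
eef_rot: [-0.086, 0.996, 0.001, -0.001]
ft_force: [0.2, 0.0, -0.8]
gripper_width: 0.087
```

```bash
python3 - <<'E'
from h import *
s=env.get_state();print(s['qd'].round(3),s['tcp_pos'])
im=snap('wrist','wrist1')
T=snap('top','top1');S=snap('side','side1')
f=im['frame'].copy()
for p in [(-75.5,-25,94),(-20,0,94),(-95,-123,50),(95,123,70),(95,-123,70),(-95,123,50),(-20,18,86),(-20,-18,86)]:
    u,v=wproj(im,s,case(*p)); cv2.circle(f,(int(round(u)),int(round(v))),3,(0,0,255),1)
cv2.imwrite('pics/wrist1m.png',cv2.resize(f,None,fx=1.5,fy=1.5))
import pickle;pickle.dump((im,s),open('pics/w1.pkl','wb'))
for c,nm in ((T,'top'),(S,'side')):
    h=cv2.cvtColor(c['frame'],cv2.COLOR_BGR2HSV);
c=cloud(T);m=(c[...,2]>.02)&(c[...,2]<.06)&(T['range_z']>0)
n,l,st,ce=cv2.connectedComponentsWithStats(m.astype(np.uint8))
for i in range(1,n):
    if st[i,4]>20: print(st[i],np.median(c[l==i],0).round(3))
E
```

```text
[-0.029 -0.011 -0.007  0.001 -0.     0.001] [ 0.4710401  -0.02299806  0.26399459]
[189 109  33  33 386] [0.785 0.208 0.035]
[310 117  42  34 520] [ 0.731 -0.19   0.026]
[128 147  18  19 101] [0.649 0.407 0.047]
[298 161   9  10  32] [ 0.634 -0.111  0.047]
[231 166  44  16 188] [0.602 0.066 0.055]
[171 169  24  20 256] [0.595 0.275 0.027]
[204 184  12   7  46] [0.563 0.189 0.042]
[240 210  77  24 715] [ 0.448 -0.013  0.049]
[153 219  15  14 156] [0.441 0.343 0.041]
[179 239  14  14 153] [0.378 0.261 0.041]
[203 260   7  13  66] [0.313 0.198 0.041]
[ 44 354  54   8 270] [0.054 0.598 0.048]
[140 356   4  28  84] [0.013 0.388 0.039]
[420 368  92  16 246] [-0.011 -0.567  0.034]
[450 376  62   8 262] [-0.027 -0.64   0.043]
```

View pics/wrist1m.png

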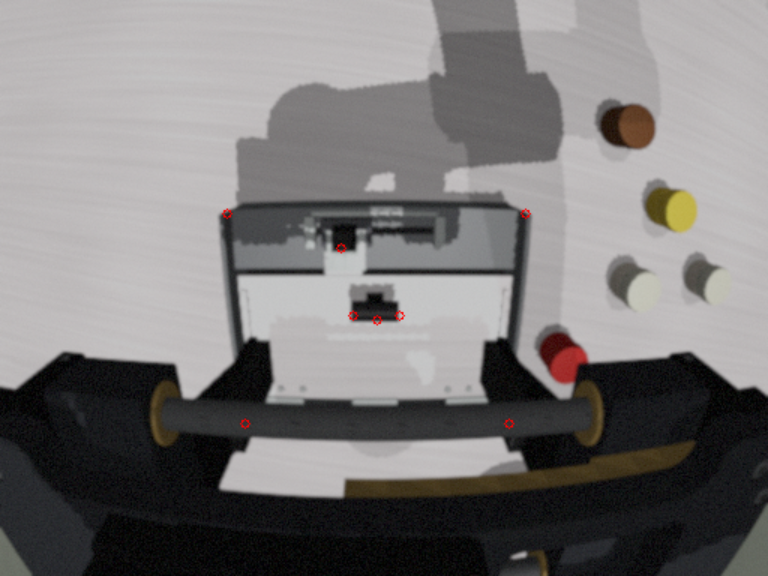

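View pics/side1.png

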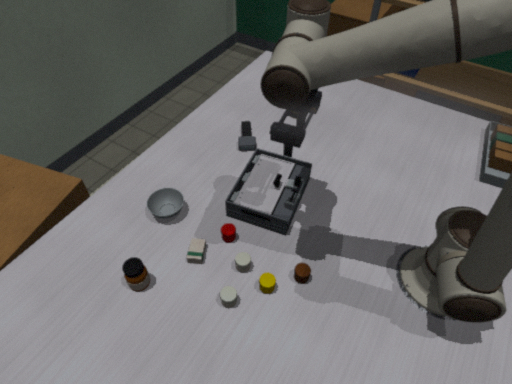

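View pics/top1.png

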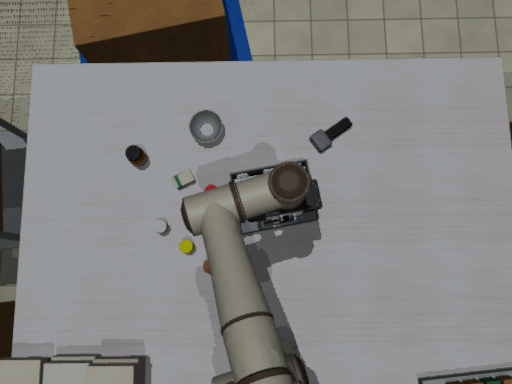

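The wrist view shows the grip's black top at about (345,239) and the pull bar at (376,310), both in 1.5x pixels, and the lock beside its left (-y) stop. The markers sit a few mm off, so I'll refine the case pose from range data. Only two white jars are present.

```bash
cat >> h.py <<'E'
def wcloud(im,s):
    R=Ro.from_quat(s['eef_rot']).as_matrix();T=im['T_tool_cam'];v,u=np.mgrid[0:384,0:512].astype(float)
    dx,dy=u-im['cx'],v-im['cy'];r=np.hypot(dx,dy)+1e-9;th=r/im['fx'];z=im['range_z']
    c=np.stack([dx/r*np.tan(th)*z,dy/r*np.tan(th)*z,z],-1)
    return (c@T[:3,:3].T+T[:3,3])@R.T+s['tcp_pos']
E
python3 - <<'E'
from h import *
import pickle
im,s=pickle.load(open('pics/w1.pkl','rb'));w=wcloud(im,s)
T=np.load('pics/top0.npy',allow_pickle=True).item();S=np.load('pics/side0.npy',allow_pickle=True).item()
for nm,c,z in (('w',w,im['range_z']),('t',cloud(T),T['range_z']),('s',cloud(S),S['range_z'])):
    q=np.stack([tocase(p) for p in c.reshape(-1,3)]);ok=z.ravel()>0
    def rep(k,b):
        m=ok&(q[:,0]>b[0])&(q[:,0]<b[1])&(q[:,1]>b[2])&(q[:,1]<b[3])&(q[:,2]>b[4])&(q[:,2]<b[5]);p=q[m]
        if len(p): print(nm,k,len(p),'x',np.percentile(p[:,0],[3,97]).round(1),'y',np.percentile(p[:,1],[3,97]).round(1),'z',np.percentile(p[:,2],[3,50,97]).round(1))
    rep('grip',(-100,-55,-60,60,72,110)); rep('griptop',(-100,-55,-60,60,86,110)); rep('pull',(-45,10,-40,40,75,110));rep('panel',(0,60,-100,-40,40,80))
    rep('floorT',(-200,-120,-100,100,-20,20)); rep('ledge',(-85,-60,60,100,30,70)); rep('walls',(-90,90,-140,140,64,76));rep('frontwall',(-120,-85,-100,100,40,56))
E
```

```text
w grip 301 x [-88.5 -73. ] y [-31.7 -15. ] z [77.6 94.6 96.4]
w griptop 256 x [-88.3 -72.9] y [-31.7 -15.6] z [89.8 94.9 96.4]
w pull 479 x [-32.5 -17.8] y [-18.6  15.1] z [80.1 93.8 95.9]
w panel 1640 x [ 1.6 58.3] y [-92.7 -41.6] z [57.8 59.2 60.5]
w floorT 8640 x [-197.5 -122.1] y [-93.5  93.7] z [-0.4  1.2  2.7]
w ledge 627 x [-84.4 -60.7] y [61.2 98.6] z [49.9 51.3 52.9]
w walls 1450 x [-87.9  15.1] y [-123.3  120.3] z [64.3 68.5 72.1]
w frontwall 1782 x [-98.6 -85.6] y [-94.6  94.4] z [41.1 51.2 55.5]
t grip 36 x [-85.4 -70.4] y [-29.4 -12.6] z [75.5 92.  98.7]
t griptop 31 x [-85.4 -70.3] y [-29.4 -13. ] z [86.9 92.5 98.8]
t pull 64 x [-29.6 -14.5] y [-16.6  18.4] z [83.4 91.7 97.2]
t panel 362 x [ 2.1 58.1] y [-98.5 -41.7] z [51.5 57.  63.3]
t floorT 1594 x [-197.6 -122.6] y [-94.  94.] z [-7.2 -1.1  5.5]
t ledge 105 x [-84.  -60.6] y [61.  98.6] z [43.6 49.6 54.5]
t walls 327 x [-85.8  89.7] y [-121.3  123.3] z [64.1 67.3 73.8]
t frontwall 209 x [-95.8 -85.3] y [-93.9  94.5] z [43.  49.9 55.1]
s grip 54 x [-84.9 -70.4] y [-30.3 -13.9] z [73.  90.  97.5]
s griptop 31 x [-84.7 -70.2] y [-28.4 -13.7] z [87.  94.9 97.6]
s pull 65 x [-29.2 -14.9] y [-17.3  17. ] z [81.3 93.2 97.3]
s panel 255 x [ 2.  57.8] y [-97.4 -41.8] z [56.7 60.  62.8]
s floorT 1348 x [-197.6 -122.5] y [-92.9  94.8] z [-1.8  1.5  4.6]
s ledge 91 x [-83.8 -61.2] y [62.3 97.1] z [48.4 51.4 54.5]
s walls 467 x [-85.6  89.8] y [-123.6  122.2] z [64.2 68.6 73.9]
s frontwall 176 x [-95.6 -85.5] y [-91.7  96.7] z [42.5 51.5 55.5]
```

```bash
cat >> h.py <<'E'
C0=case(-2.7,-.4,0); C0[2]=0
E
python3 - <<'E'
from h import *
print(C0,go(case(-75.5,-22,125),YAW),go(case(-75.5,-22,88),YAW))
E
```

```text
[ 0.52810823 -0.01365599  0.        ] (array([-0.448, -0.805, -4.446]), array([-0.016, -0.002,  0.017])) (array([-0.448, -0.805, -5.679]), array([-0.016, -0.002,  0.017]))
```

Emit:
drive_tool(steps=[[-0.45,-0.8,-1.2,0,0,0,-1],[-0.45,-0.8,-2.4,0,0,0,-1],[-0.45,-0.8,-3.6,0,0,0,-1],[-0.45,-0.8,-4.4,0,0,0,-1],[-0.45,-0.8,-4.4,0,0,0,-1],[-0.45,-0.8,-5.0,0,0,0,-1],[-0.45,-0.8,-5.68,0,0,0,-1],[-0.45,-0.8,-5.68,0,0,0,-1],[-0.45,-0.8,-5.68,0,0,0,-1],[-0.45,-0.8,-5.68,0,0,0,-1]], newtons=15)

```text
time_s: 2.63
tcp_pos: [0.4587, -0.0483, 0.0957]
eef_rot: [-0.085, 0.996, 0.001, 0.002]
ft_force: [0.1, 0.3, 0.6]
gripper_width: 0.0867
```

```bash
python3 - <<'E'
from h import *
im=snap('wrist','wrist2');s=env.get_state();print(go(case(-75.5,-22,88),YAW),s['ft_force'])
E
```

```text
(array([-0.041, -0.004, -0.061]), array([-0.02 ,  0.032,  0.016])) [0.42483966 0.00528953 1.13483841]
```

View pics/wrist2.png

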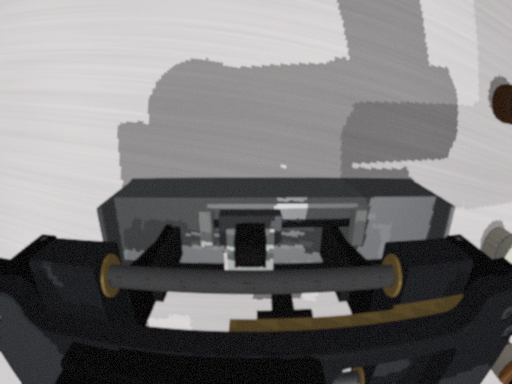

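The grip stands midway between the fingers at about (251,245). Closing.

Emit:
drive_tool(steps=[[0,0,-0.03,0,0,0,1],[0,0,-0.03,0,0,0,1],[0,0,-0.03,0,0,0,1],[0,0,-0.03,0,0,0,1],[0,0,-0.03,0,0,0,1],[0,0,-0.03,0,0,0,1],[0,0,-0.03,0,0,0,1],[0,0,-0.03,0,0,0,1]], newtons=15)

```text
time_s: 3.35
tcp_pos: [0.4587, -0.0481, 0.0948]
eef_rot: [-0.085, 0.996, 0.001, 0.002]
ft_force: [-0.4, -1.4, -0.0]
gripper_width: 0.0415
```

```bash
python3 - <<'E'
from h import *
im=snap('wrist','wrist3');s=env.get_state();print(s['ft_force'],s['gripper_width'],tocase(s['tcp_pos']))
for d in (20,40,47,50,53): print(d,(tocase(s['tcp_pos']),(case(0,d,0)-case(0,0,0))/.03))
E
```

```text
[ 0.17428457 -0.14965231  0.17818894] 0.03755675306123178 [-74.30429679 -22.0796919   94.84901736]
20 (array([-74.30429679, -22.0796919 ,  94.84901736]), array([-0.11404624,  0.65683932,  0.        ]))
40 (array([-74.30429679, -22.0796919 ,  94.84901736]), array([-0.22809249,  1.31367865,  0.        ]))
47 (array([-74.30429679, -22.0796919 ,  94.84901736]), array([-0.26800867,  1.54357241,  0.        ]))
50 (array([-74.30429679, -22.0796919 ,  94.84901736]), array([-0.28511561,  1.64209831,  0.        ]))
53 (array([-74.30429679, -22.0796919 ,  94.84901736]), array([-0.30222254,  1.74062421,  0.        ]))
```

View pics/wrist3.png

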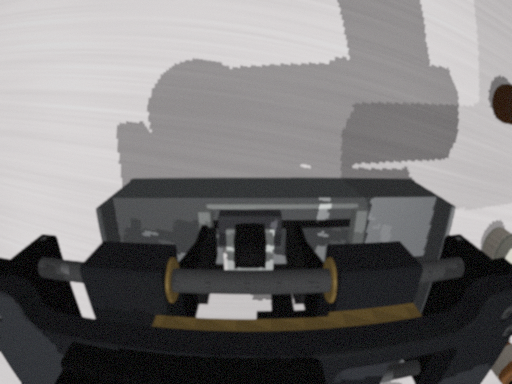

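Still closing, about 65 mm/s.

Emit:
drive_tool(steps=[[0,0,0,0,0,0,1],[0,0,0,0,0,0,1],[0,0,0,0,0,0,1],[0,0,0,0,0,0,1],[0,0,0,0,0,0,1],[0,0,0,0,0,0,1],[0,0,0,0,0,0,1]], newtons=20)

```text
time_s: 3.98
tcp_pos: [0.4587, -0.0482, 0.0948]
eef_rot: [-0.085, 0.996, 0.001, 0.002]
ft_force: [0.9, -0.5, 0.0]
gripper_width: 0.0157
```

Emit:
drive_tool(steps=[[-0.05,0.3,0,0,0,0,1],[-0.1,0.6,0,0,0,0,1],[-0.16,0.9,0,0,0,0,1],[-0.21,1.2,0,0,0,0,1],[-0.24,1.4,0,0,0,0,1],[-0.25,1.45,0,0,0,0,1]])

```text
time_s: 4.48
tcp_pos: [0.4509, -0.0035, 0.0948]
eef_rot: [-0.086, 0.996, 0.001, 0.002]
ft_force: [0.4, -3.0, -1.3]
gripper_width: 0.0156
```

```bash
python3 - <<'E'
from h import *
im=snap('wrist','wrist4');s=env.get_state();print(s['ft_force'],s['gripper_width'],tocase(s['tcp_pos']))
E
```

```text
[-0.82191937  1.86804623  0.95864282] 0.015952660305892954 [-74.25913796  23.13229465  94.83393658]
```

View pics/wrist4.png

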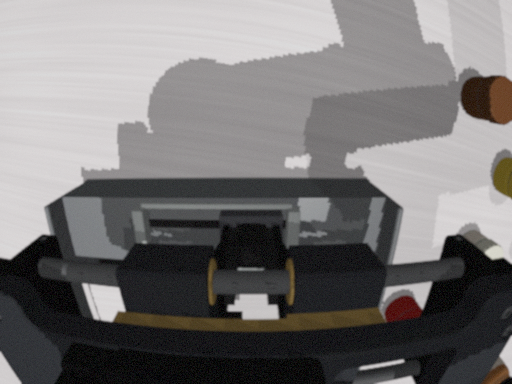

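The lock moved 45 mm. I'll push on to the stop while watching the force.

Emit:
drive_tool(steps=[[-0.02,0.1,0,0,0,0,1],[-0.03,0.2,0,0,0,0,1],[-0.04,0.2,0,0,0,0,1],[-0.04,0.2,0,0,0,0,1]])

```text
time_s: 4.87
tcp_pos: [0.4504, -0.0013, 0.0949]
eef_rot: [-0.087, 0.996, -0.002, 0.001]
ft_force: [9.0, -26.2, -4.7]
gripper_width: 0.0155
```

```bash
python3 - <<'E'
from h import *
s=env.get_state();print(s['ft_force'],s['gripper_width'],tocase(s['tcp_pos']))
E
```

```text
[  9.00270758 -26.20203115  -4.70370107] 0.015530067335737181 [-74.48290713  25.45313209  94.88652064]
```

At the stop: 26 N reaction and 47.5 mm of travel, so the lock started about 2.5 mm open. Releasing and going over to the pull.

Emit:
drive_tool(steps=[[0.01,-0.05,0,0,0,0,0.2],[0.01,-0.05,0,0,0,0,0.2],[0.01,-0.05,0,0,0,0,0],[0.01,-0.05,0,0,0,0,-0.2],[0.01,-0.05,0,0,0,0,-0.3],[0.01,-0.05,0,0,0,0,-0.4],[0,0,0.7,0,0,0,-0.4],[0,0,1.4,0,0,0,-0.4],[0,0,1.6,0,0,0,-0.4],[0,0,1.6,0,0,0,-0.4]])

```text
time_s: 5.7
tcp_pos: [0.4515, -0.0006, 0.1445]
eef_rot: [-0.087, 0.996, -0.001, 0.003]
ft_force: [0.1, 0.0, -0.4]
gripper_width: 0.0608
```

```bash
python3 - <<'E'
from h import *
im=snap('wrist','wrist5');s=env.get_state();print(s['ft_force'],s['gripper_width'])
q=np.array([tocase(p) for p in wcloud(im,s).reshape(-1,3)])
for k,b in dict(grip=(-100,-55,-60,60,86,100),pull=(-45,10,-40,40,80,100)).items():
    p=q[(q[:,0]>b[0])&(q[:,0]<b[1])&(q[:,1]>b[2])&(q[:,1]<b[3])&(q[:,2]>b[4])&(q[:,2]<b[5])]
    print(k,len(p),np.percentile(p,[3,50,97],axis=0).round(1).tolist())
print(go(case(-20,0,130),YAW),go(case(-20,0,88),YAW))
E
```

```text
[-0.02764707  0.06666171 -0.55843923] 0.06075301782246001
grip 623 [[-86.7, 14.3, 87.6], [-80.5, 22.6, 93.6], [-71.9, 31.5, 95.3]]
pull 53 [[-31.6, -14.3, 80.2], [-30.7, -0.9, 84.2], [-28.9, 15.6, 85.4]]
(array([ 1.929, -0.538, -0.241]), array([ 0.028,  0.04 , -0.017])) (array([ 1.929, -0.538, -1.641]), array([ 0.028,  0.04 , -0.017]))
```

View pics/wrist5.png

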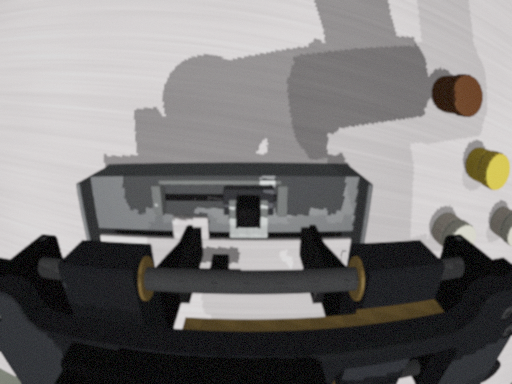

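Emit:
drive_tool(steps=[[1.0,-0.3,0,0,0,0,-0.4],[1.93,-0.54,-0.2,0,0,0,-0.4],[1.93,-0.54,-0.3,0,0,0,-0.4],[1.93,-0.54,-0.3,0,0,0,-0.4],[1.93,-0.54,-1.0,0,0,0,-0.4],[1.93,-0.54,-1.64,0,0,0,-0.4],[1.93,-0.54,-1.64,0,0,0,-0.4],[1.93,-0.54,-1.64,0,0,0,-0.4]])

```text
time_s: 6.42
tcp_pos: [0.5067, -0.0173, 0.093]
eef_rot: [-0.087, 0.996, -0.002, -0.0]
ft_force: [-0.7, 1.0, 1.0]
gripper_width: 0.0609
```

```bash
python3 - <<'E'
from h import *
im=snap('wrist','wrist6');S=snap('side','side6');cv2.imwrite('pics/side6z.png',cv2.resize(S['frame'][110:260,180:340],None,fx=4,fy=4));s=env.get_state();print(s['ft_force'],s['gripper_width'],go(case(-20,0,88),YAW))
E
```

```text
[-0.09226687 -0.13881768  0.39591133] 0.06110254644127348 (array([-0.004, -0.003, -0.024]), array([ 0.029,  0.047, -0.024]))
```

View pics/wrist6.png

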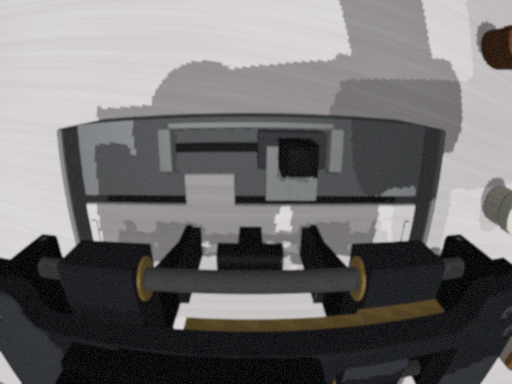

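View pics/side6z.png

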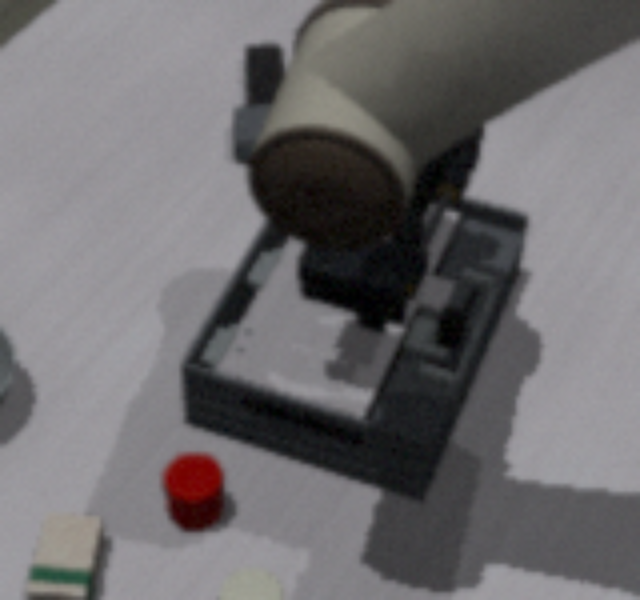

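The bar at (250,255) is centred between the fingers. The bolt at (290,185) is clear of the nose at (210,190).

Emit:
drive_tool(steps=[[0,0,0,0,0,0,1],[0,0,0,0,0,0,1],[0,0,0,0,0,0,1],[0,0,0,0,0,0,1],[0,0,0,0,0,0,1],[0,0,0,0,0,0,1],[0,0,0,0,0,0,1],[0,0,0,0,0,0,1]], newtons=25)

```text
time_s: 7.18
tcp_pos: [0.5087, -0.0175, 0.0951]
eef_rot: [-0.087, 0.996, -0.002, 0.002]
ft_force: [0.6, -5.1, 2.4]
gripper_width: 0.0358
```

```bash
python3 - <<'E'
from h import *
s=env.get_state();print(s['ft_force'],s['gripper_width'])
H=np.array([78,0,55.5]);r=102.64;a0=np.arctan2(30.5,-98)
for d in (0,5,10,15,20,25,30,35,40,45,50,55,60,65,70,75,80,85,90,95,100,105):
    a=a0-np.radians(d);p=case(*(H+[r*np.cos(a),0,r*np.sin(a)]))
    print(d,((p-case(-20,0,86))/.03).round(2))
E
```

```text
[ 0.55793097 -5.05540544  2.44249165] 0.03583751526853541
0 [-0. -0.  0.]
5 [0.1  0.02 0.28]
10 [0.22 0.04 0.55]
15 [0.37 0.06 0.81]
20 [0.54 0.09 1.06]
25 [0.72 0.13 1.29]
30 [0.93 0.16 1.5 ]
35 [1.16 0.2  1.69]
40 [1.4  0.24 1.86]
45 [1.65 0.29 2.01]
50 [1.92 0.33 2.14]
55 [2.19 0.38 2.24]
60 [2.48 0.43 2.32]
65 [2.77 0.48 2.37]
70 [3.06 0.53 2.4 ]
75 [3.35 0.58 2.4 ]
80 [3.65 0.63 2.38]
85 [3.94 0.68 2.33]
90 [4.22 0.73 2.25]
95 [4.5  0.78 2.15]
100 [4.76 0.83 2.02]
105 [5.02 0.87 1.88]
```

Emit:
drive_tool(steps=[[0.1,0.02,0.28,0,0,0,1],[0.22,0.04,0.55,0,0,0,1],[0.37,0.06,0.81,0,0,0,1],[0.54,0.09,1.06,0,0,0,1],[0.72,0.13,1.29,0,0,0,1],[0.93,0.16,1.5,0,0,0,1],[1.16,0.2,1.69,0,0,0,1],[1.4,0.24,1.86,0,0,0,1],[1.4,0.24,1.86,0,0,0,1]])

```text
time_s: 7.93
tcp_pos: [0.552, -0.01, 0.1525]
eef_rot: [-0.087, 0.996, -0.002, 0.003]
ft_force: [-4.4, -1.8, 4.3]
gripper_width: 0.0357
```

```bash
python3 - <<'E'
from h import *
S=snap('side','side7');cv2.imwrite('pics/side7z.png',cv2.resize(S['frame'][80:260,180:340],None,fx=3.3,fy=3.3));s=env.get_state();print(s['ft_force'],s['gripper_width'],s['tcp_pos'])
E
```

```text
[-3.06191267 -1.71896133  4.56302769] 0.035850612163946936 [ 0.55179156 -0.01007365  0.15233215]
```

View pics/side7z.png

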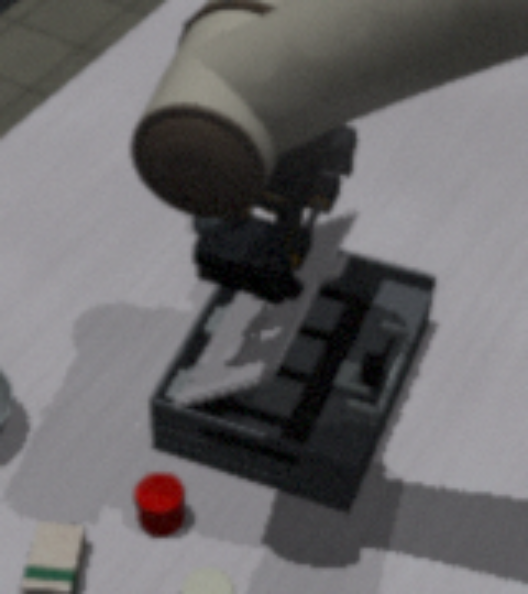

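The flap is at about 40° and follows the pull. I'll take it on to about 100°.

Emit:
drive_tool(steps=[[0.25,0.05,0.15,0,0,0,1],[0.52,0.09,0.28,0,0,0,1],[0.79,0.14,0.38,0,0,0,1],[1.08,0.19,0.46,0,0,0,1],[1.37,0.24,0.51,0,0,0,1],[1.66,0.29,0.54,0,0,0,1],[1.95,0.34,0.54,0,0,0,1],[2.25,0.39,0.52,0,0,0,1],[2.54,0.44,0.47,0,0,0,1],[2.82,0.49,0.39,0,0,0,1],[3.1,0.54,0.29,0,0,0,1],[3.36,0.59,0.16,0,0,0,1]])

```text
time_s: 8.98
tcp_pos: [0.6542, 0.0077, 0.1575]
eef_rot: [-0.088, 0.996, -0.002, 0.004]
ft_force: [-1.8, -4.7, 0.9]
gripper_width: 0.0355
```

Emit:
drive_tool(steps=[[0,0,0,0,0,0,1],[0,0,0,0,0,0,1]])

```text
time_s: 9.15
tcp_pos: [0.6554, 0.0079, 0.1569]
eef_rot: [-0.088, 0.996, -0.002, 0.005]
ft_force: [0.2, -3.9, -2.7]
gripper_width: 0.0355
```

```bash
python3 - <<'E'
from h import *
S=snap('side','side8');cv2.imwrite('pics/side8z.png',cv2.resize(S['frame'][80:260,180:340],None,fx=3.3,fy=3.3));s=env.get_state();print(s['ft_force'],s['gripper_width'],s['tcp_pos'])
p=tocase(s['tcp_pos']-[0,0,.006]);print(p,np.degrees(np.arctan2(p[2]-55.5,p[0]-78)), 'flap',162.7-np.degrees(np.arctan2(p[2]-55.5,p[0]-78)),np.hypot(p[2]-55.5,p[0]-78))
E
```

```text
[ 0.01680892 -2.4967455  -1.68597111] 0.03552133315483445 [0.65502375 0.00784819 0.15714604]
[128.72336915  -0.52416799 151.14604202] 62.061929913947566 flap 100.63807008605242 108.26368520143909
```

View pics/side8z.png

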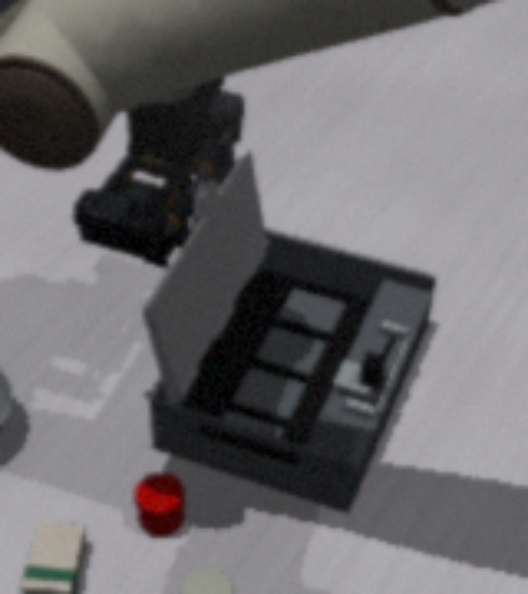

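The flap stands at about 100°, with all the pockets visible. Releasing and rising.

Emit:
drive_tool(steps=[[0,0,0,0,0,0,-0.5],[0,0,0,0,0,0,-0.5],[0,0,0,0,0,0,-0.5],[0,0,0,0,0,0,-0.5],[0,0,0,0,0,0,-0.5],[0,0,0.8,0,0,0,-0.5],[0,0,1.8,0,0,0,-0.5],[0,0,3,0,0,0,-0.5],[0,0,3.5,0,0,0,-0.5],[0,0,3.5,0,0,0,-0.5]])

```text
time_s: 10.03
tcp_pos: [0.6573, 0.0081, 0.2684]
eef_rot: [-0.088, 0.996, -0.002, 0.011]
ft_force: [1.0, 0.6, 0.5]
gripper_width: 0.0651
```

```bash
cat > jars.py <<'E'
from h import *
def find():
    out={}
    for n in ('top','side'):
        im=env.get_image(n);f=im['frame'].astype(int);c=cloud(im)
        m=(c[...,2]>.034)&(c[...,2]<.052)&(im['range_z']>0)&(c[...,0]>.2)&(c[...,0]<.8)&(c[...,1]>.1)&(c[...,1]<.6)
        k,l,st,ce=cv2.connectedComponentsWithStats(m.astype(np.uint8))
        for i in range(1,k):
            if 30<st[i,4]<600:
                p=c[l==i];(cx,cy),r=cv2.minEnclosingCircle(p[:,:2].astype(np.float32))
                print(n,ce[i].round(1),st[i,4],'bgr',np.median(f[l==i],0),'cen',round(cx,4),round(cy,4),'r',round(r,4),'plane',P(im,*ce[i],.042).round(4),'z',np.median(p[:,2]).round(4))
        m=(c[...,2]>.018)&(c[...,2]<.034)&(im['range_z']>0)&(abs(c[...,0]-.59)<.1)&(abs(c[...,1]-.27)<.1)
        k,l,st,ce=cv2.connectedComponentsWithStats(m.astype(np.uint8))
        for i in range(1,k):
            if st[i,4]>100:
                p=c[l==i];p=p[p[:,2]>.024]; print(n,'carton?',st[i,4],cv2.minAreaRect(p[:,:2].astype(np.float32)),np.median(f[l==i],0),ce[i])
if __name__=='__main__': find()
E
python3 - <<'E'
from jars import *
s=env.get_state();print(s['gripper_width'],s['tcp_pos']);snap('side','side9');snap('top','top9')
find()
E
```

```text
0.06510857388693109 [0.6573208  0.00812574 0.26835444]
top [139.8 159.4] 43 bgr [35. 45. 58.] cen 0.6633 0.421 r 0.0275 plane [0.6542 0.4109 0.042 ] z 0.0442
top [191.8 217.9] 140 bgr [160. 163. 159.] cen 0.4643 0.2428 r 0.021 plane [0.4641 0.2427 0.042 ] z 0.0416
top [159.4 225.8] 150 bgr [165. 163. 159.] cen 0.4409 0.3445 r 0.0218 plane [0.441  0.3435 0.042 ] z 0.0413
top [185.5 245.5] 148 bgr [ 12. 156. 160.] cen 0.3784 0.2618 r 0.0217 plane [0.3789 0.2613 0.042 ] z 0.0416
top [206.  266.5] 64 bgr [45.  66.5 95. ] cen 0.3155 0.1917 r 0.0193 plane [0.3141 0.1979 0.042 ] z 0.0406
top carton? 254 ((0.5856709480285645, 0.3093414902687073), (0.04116928204894066, 0.06230495870113373), 26.260000228881836) [143. 154. 158.] [172.12992126 180.80708661]
side [169.7 200.9] 194 bgr [79.  77.5 73. ] cen 0.7641 0.2003 r 0.0552 plane [0.7547 0.19   0.042 ] z 0.0435
side [245.5 213.9] 154 bgr [26. 24. 23.] cen 0.5338 0.1117 r 0.0692 plane [0.5378 0.1117 0.042 ] z 0.0411
side [227.7 229.5] 173 bgr [  8.   9. 124.] cen 0.5519 0.1838 r 0.0228 plane [0.5503 0.1845 0.042 ] z 0.0436
side [242.3 258.9] 198 bgr [136.  146.  145.5] cen 0.4646 0.2417 r 0.0218 plane [0.4643 0.2422 0.042 ] z 0.0431
side [302.  269.9] 212 bgr [19. 39. 68.] cen 0.3167 0.1871 r 0.0215 plane [0.3161 0.1881 0.042 ] z 0.0429
side [138.5 280.8] 96 bgr [49.  54.5 60. ] cen 0.665 0.4246 r 0.0278 plane [0.6507 0.4322 0.042 ] z 0.0437
side [266.7 280.1] 224 bgr [  0. 128. 150.] cen 0.3795 0.2594 r 0.0216 plane [0.3787 0.261  0.042 ] z 0.0433
side [227.8 293.9] 236 bgr [151. 161. 158.] cen 0.4415 0.3424 r 0.0216 plane [0.4408 0.3435 0.042 ] z 0.0433
side carton? 362 ((0.5868990421295166, 0.30731573700904846), (0.0412403903901577, 0.06560936570167542), 26.803287506103516) [141. 149. 155.] [190.53038674 259.48066298]
```

View pics/side9.png

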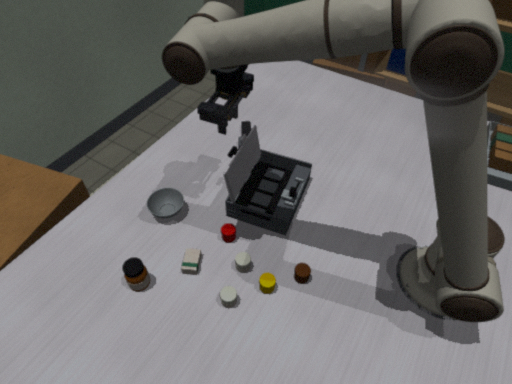

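View pics/top9.png

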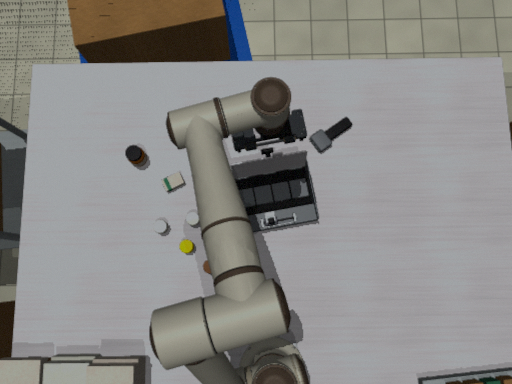

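The carton has been knocked about 4 cm aside: it is now near (0.586,0.308), at top pixel (172,181). The jars stay at (0.464,0.2425) and (0.441,0.3435). I'll go to jar A.

```bash
python3 - <<'E'
from h import *
print(go([.4643,.2424,.11],YAW),go([.4643,.2424,.037],YAW))
E
```

```text
(array([-6.333,  7.815, -4.823]), array([ 0.035,  0.077, -0.034])) (array([-6.333,  7.815, -7.257]), array([ 0.035,  0.077, -0.034]))
```

Emit:
drive_tool(steps=[[-1,1.2,0,0,0.05,0,-0.5],[-2,2.4,0,0,0.08,0,-0.5],[-3,3.6,0,0,0.08,0,-0.5],[-3.9,4.8,-0.5,0,0.08,0,-0.5],[-4.8,5.8,-1.5,0,0.08,0,-0.5],[-5.6,6.9,-2.5,0,0.08,0,-0.5],[-6.2,7.6,-3.5,0,0.08,0,-0.5],[-6.33,7.82,-4.5,0,0.08,0,-0.5],[-6.33,7.82,-4.8,0,0.08,0,-0.5],[-6.33,7.82,-4.8,0,0.08,0,-0.5],[-6.33,7.82,-4.8,0,0.08,0,-0.5],[-6.33,7.82,-4.8,0,0.08,0,-0.5]])

```text
time_s: 11.23
tcp_pos: [0.4652, 0.2426, 0.1172]
eef_rot: [-0.088, 0.996, -0.002, 0.0]
ft_force: [0.0, -1.0, 1.1]
gripper_width: 0.0653
```

```bash
python3 - <<'E'
from jars import *
im=snap('wrist','wrist10');s=env.get_state()
w=wcloud(im,s);m=(w[...,2]>.036)&(w[...,2]<.05)&(im['range_z']>0)
k,l,st,ce=cv2.connectedComponentsWithStats(m.astype(np.uint8))
for i in range(1,k):
    if st[i,4]>200: print(ce[i],st[i,4],np.median(im['frame'][l==i],0),cv2.minEnclosingCircle(w[l==i][:,:2].astype(np.float32)),np.median(w[l==i][:,2]))
find()
print(go([.4643,.2424,.11],YAW),go([.4643,.2424,.037],YAW))
E
```

```text
[210.82685253  12.00366838] 1363 [ 55.  81. 117.] ((0.315067857503891, 0.1863415688276291), 0.021285971626639366) 0.04337358028825325
[295.54134763  99.50650842] 2612 [ 44. 110. 126.] ((0.3769976794719696, 0.25930365920066833), 0.021670086309313774) 0.0437056249309982
[ 83.49082569 172.96330275] 1090 [49.  48.  46.5] ((0.4689132571220398, 0.0945100262761116), 0.05638522654771805) 0.04116814609413852
[375.32362123 198.20447451] 1922 [187. 198. 199.] ((0.4395332336425781, 0.3416566848754883), 0.02190564200282097) 0.04390919041105388
[248.8978612  204.86861632] 2291 [137. 147. 147.] ((0.46278226375579834, 0.24017861485481262), 0.021602805703878403) 0.04371953310812707
top [197.7 130.5] 89 bgr [107. 106. 102.] cen 0.7612 0.2045 r 0.0547 plane [0.7471 0.2265 0.042 ] z 0.0419
top [140.7 158.9] 38 bgr [32. 43. 56.] cen 0.6648 0.4179 r 0.0273 plane [0.6556 0.4079 0.042 ] z 0.0434
top [210.6 188.6] 98 bgr [ 38.  41. 152.] cen 0.5522 0.1849 r 0.0212 plane [0.5563 0.1844 0.042 ] z 0.0411
top [185.6 245.5] 148 bgr [ 0. 68. 80.] cen 0.3786 0.2616 r 0.021 plane [0.3788 0.2613 0.042 ] z 0.0407
top 
[... 619 characters left out ...]
38.5 67. ] cen 0.3164 0.1859 r 0.0224 plane [0.3159 0.1882 0.042 ] z 0.0429
side [138.7 281.2] 94 bgr [50.5 55.  60. ] cen 0.6631 0.4252 r 0.0275 plane [0.6494 0.4329 0.042 ] z 0.043
side [266.7 280.1] 225 bgr [ 0. 62. 74.] cen 0.3788 0.2599 r 0.0216 plane [0.3787 0.2612 0.042 ] z 0.0434
side [227.9 294. ] 241 bgr [130. 141. 139.] cen 0.4411 0.3429 r 0.0215 plane [0.4404 0.3437 0.042 ] z 0.0433
side carton? 363 ((0.5867899060249329, 0.3072274625301361), (0.04043563827872276, 0.06626839190721512), 26.030214309692383) [122. 130. 136.] [190.5785124  259.65289256]
(array([-0.045, -0.003, -0.073]), array([ 0.015,  0.019, -0.022])) (array([-0.045, -0.003, -2.506]), array([ 0.015,  0.019, -0.022]))
```

View pics/wrist10.png

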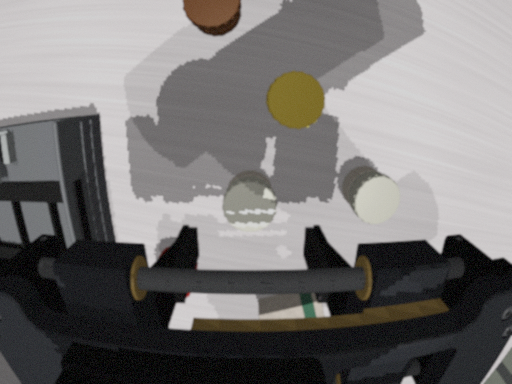

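Jar A is centred between the fingers at (249,205), and the views agree within 2 mm. Descending.

Emit:
drive_tool(steps=[[-0.05,-0.02,-0.8,0,0,0,-0.5],[-0.05,-0.02,-1.6,0,0,0,-0.5],[-0.05,-0.02,-2.2,0,0,0,-0.5],[-0.05,-0.02,-2.48,0,0,0,-0.5],[-0.05,-0.02,-2.48,0,0,0,-0.5],[-0.05,-0.02,-2.48,0,0,0,1],[-0.05,-0.02,-2.48,0,0,0,1],[-0.05,-0.02,-2.48,0,0,0,1],[-0.05,-0.02,-2.48,0,0,0,1],[-0.05,-0.02,-2.48,0,0,0,1],[-0.05,-0.02,-2.48,0,0,0,1],[-0.05,-0.02,-2.48,0,0,0,1]], newtons=15)

```text
time_s: 12.38
tcp_pos: [0.4645, 0.2422, 0.0447]
eef_rot: [-0.087, 0.996, -0.001, 0.002]
ft_force: [0.1, -1.4, 6.2]
gripper_width: 0.0414
```

```bash
python3 - <<'E'
from h import *
s=env.get_state();print(s['ft_force'],s['gripper_width'],s['tcp_pos'],s['eef_rot'])
E
```

```text
[ 0.05567574 -1.42117131  6.19743749] 0.041383516589428106 [0.46453416 0.24222587 0.04467781] [-8.72396246e-02  9.96186017e-01 -5.67939033e-04  1.53108368e-03]
```

```bash
python3 - <<'E'
from h import *
print(case(18,33,0),go(case(18,33,130),YAW))
E
```

```text
[0.5401976 0.0219368 0.       ] (array([ 2.522, -7.343,  3.044]), array([ 0.008,  0.03 , -0.027]))
```

Emit:
drive_tool(steps=[[0,0,0.5,0,0,0,1],[0,0,1.2,0,0,0,1],[0,0,2.2,0,0,0,1],[0,0,3.0,0,0,0,1],[0,0,3.0,0,0,0,1]])

```text
time_s: 12.8
tcp_pos: [0.4669, 0.2442, 0.1395]
eef_rot: [-0.088, 0.996, 0.002, 0.006]
ft_force: [0.0, 0.4, -0.4]
gripper_width: 0.0413
```

```bash
python3 - <<'E'
from h import *
s=env.get_state();print(s['ft_force'],s['gripper_width'])
print(case(18,33,0),go(case(18,33,130),YAW)); snap('side','side11')
E
```

```text
[ 0.0098405   0.40876849 -0.36662434] 0.041312365475094384
[0.5401976 0.0219368 0.       ] (array([ 2.445, -7.409, -0.116]), array([-0.051,  0.105, -0.038]))
```

View pics/side11.png

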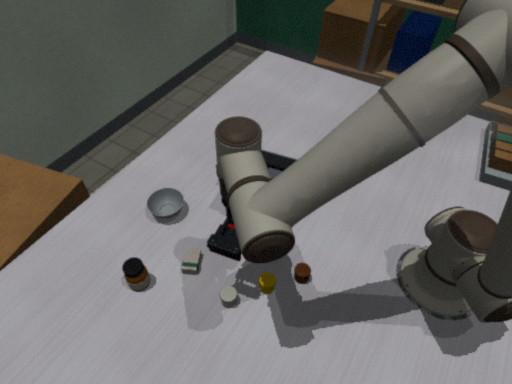

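Emit:
drive_tool(steps=[[0.3,-1.0,0.1,0,0.1,0,1],[0.7,-2.2,0.1,0,0.1,0,1],[1.1,-3.4,0.1,0,0.1,0,1],[1.5,-4.6,0.1,0,0.1,0,1],[1.9,-5.8,0.1,0,0.1,0,1],[2.3,-6.8,0,0,0.1,0,1],[2.45,-7.3,0,0,0.1,0,1],[2.45,-7.4,0,0,0.1,0,1],[2.45,-7.4,0,0,0.1,0,1],[2.45,-7.4,0,0,0.1,0,1]])

```text
time_s: 13.68
tcp_pos: [0.5383, 0.0215, 0.1361]
eef_rot: [-0.087, 0.996, 0.002, -0.002]
ft_force: [-0.4, 0.0, -1.6]
gripper_width: 0.0416
```

```bash
python3 - <<'E'
from h import *
im=snap('wrist','wrist12');s=env.get_state();print(s['ft_force'],s['gripper_width'],s['tcp_pos'])
f=im['frame'].copy()
for y in (-87,-29,29,87):
  for dx in(-30,30):
    for dy in (-27,27):
      u,v=wproj(im,s,case(18+dx,y+dy,18)); cv2.circle(f,(int(u),int(v)),2,(0,0,255),-1)
cv2.imwrite('pics/wrist12m.png',f)
S=snap('side','side12');f=S['frame'].copy()
for y in (-87,-29,29,87):
  for dx in(-30,30):
    for dy in (-27,27):
      u,v=proj(S,case(18+dx,y+dy,18)); cv2.circle(f,(int(u),int(v)),1,(0,0,255),-1)
cv2.imwrite('pics/side12z.png',cv2.resize(f[80:260,180:340],None,fx=3.3,fy=3.3))
print(go(case(18,33,60),YAW),go(case(18,33,46),YAW))
E
```

```text
[-0.11519146  0.51891532 -1.41328947] 0.04158781289006209 [0.53847876 0.02200492 0.13640305]
(array([ 0.051, -0.011, -2.356]), array([-0.032, -0.036, -0.041])) (array([ 0.051, -0.011, -2.823]), array([-0.032, -0.036, -0.041]))
```

View pics/wrist12m.png

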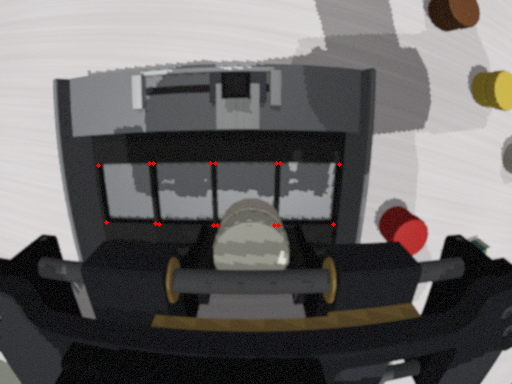

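View pics/side12z.png

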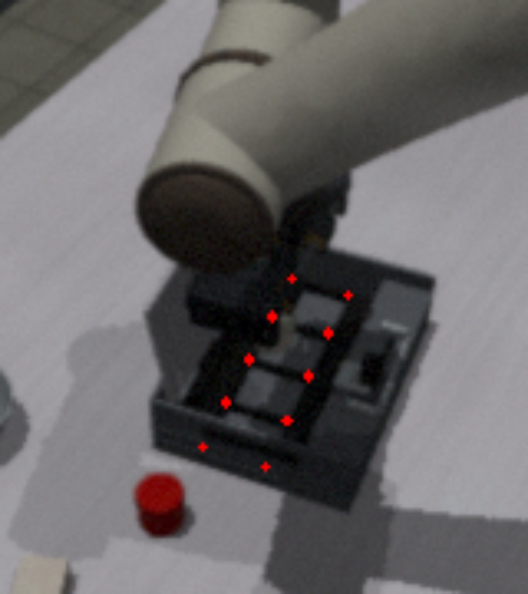

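The pocket corner markers line up with the insert in the wrist view, around (215,163)–(278,225) for pocket 3. Lowering.

Emit:
drive_tool(steps=[[0.05,0,-0.7,0,0,0,1],[0.05,0,-1.4,0,0,0,1],[0.05,0,-2.0,0,0,0,1],[0.05,0,-2.4,0,0,0,1],[0.05,0,-2.6,0,0,0,1],[0.05,0,-2.7,0,0,0,1],[0.05,0,-2.75,0,0,0,1],[0.05,0,-2.75,0,0,0,1],[0.05,0,-2.75,0,0,0,1]])

```text
time_s: 14.53
tcp_pos: [0.5407, 0.0226, 0.055]
eef_rot: [-0.088, 0.996, 0.002, -0.001]
ft_force: [-0.2, 0.3, -0.1]
gripper_width: 0.0413
```

```bash
python3 - <<'E'
from h import *
s=env.get_state();print(s['ft_force'],s['gripper_width'],tocase(s['tcp_pos']),s['eef_rot'])
print(go(case(18,33,44.7),YAW))
E
```

```text
[-0.22788112  0.29752831 -0.08692642] 0.041287946428878 [18.61345473 33.60536869 54.98371068] [-8.82072886e-02  9.96099714e-01  2.01203118e-03 -8.86494891e-04]
(array([-0.017, -0.023, -0.143]), array([-0.037, -0.02 , -0.045]))
```

Emit:
drive_tool(steps=[[0,0,-0.06,0,0,0,1],[0,0,-0.11,0,0,0,1],[0,0,-0.13,0,0,0,1],[0,0,-0.13,0,0,0,1]])

```text
time_s: 14.87
tcp_pos: [0.5406, 0.0226, 0.0511]
eef_rot: [-0.088, 0.996, 0.002, -0.001]
ft_force: [0.2, -0.4, -0.9]
gripper_width: 0.0417
```

```bash
python3 - <<'E'
from h import *
s=env.get_state();print(s['ft_force'],s['gripper_width'],tocase(s['tcp_pos']),s['eef_rot'])
E
```

```text
[ 0.22676698 -0.37864746 -0.87551482] 0.041710723972779834 [18.5441717  33.56967502 51.09734755] [-8.81622255e-02  9.96103675e-01  2.02173328e-03 -8.96586688e-04]
```

Emit:
drive_tool(steps=[[0,0,-0.04,0,0,0,1],[0,0,-0.07,0,0,0,1],[0,0,-0.07,0,0,0,1]])

```text
time_s: 15.12
tcp_pos: [0.5408, 0.0226, 0.0507]
eef_rot: [-0.088, 0.996, 0.002, -0.001]
ft_force: [-5.3, 1.3, 10.3]
gripper_width: 0.0414
```

```bash
python3 - <<'E'
from h import *
s=env.get_state();print(s['ft_force'],s['gripper_width'],tocase(s['tcp_pos']),s['eef_rot'])
E
```

```text
[-5.26863534  1.25961224 10.32004714] 0.04141553216100047 [18.72578556 33.57864283 50.71675043] [-8.84771384e-02  9.96076237e-01  1.86432367e-03 -6.70462722e-04]
```

The floor is felt at 10 N. Opening, then rising.

Emit:
drive_tool(steps=[[0,0,0.02,0,0,0,-0.3],[0,0,0.02,0,0,0,-0.3],[0,0,0.02,0,0,0,-0.3],[0,0,0.02,0,0,0,-0.3],[0,0,0.5,0,0,0,-0.3],[0,0,1.2,0,0,0,-0.3],[0,0,2.2,0,0,0,-0.4],[0,0,3.2,0,0,0,-0.5],[0,0,3.6,0,0,0,-0.5],[0,0,3.6,0,0,0,-0.5]])

```text
time_s: 15.95
tcp_pos: [0.5429, 0.0231, 0.1622]
eef_rot: [-0.089, 0.996, 0.002, 0.003]
ft_force: [0.5, 0.0, 0.4]
gripper_width: 0.0645
```

```bash
python3 - <<'E'
from jars import *
im=snap('wrist','wrist13');s=env.get_state();print(s['ft_force'],s['gripper_width'],tocase(s['tcp_pos']))
w=wcloud(im,s);q=np.array([tocase(p) for p in w.reshape(-1,3)]).reshape(384,512,3);m=(q[...,2]>43)&(q[...,2]<54)&(im['range_z']>0)&(abs(q[...,0]-18)<40)&(abs(q[...,1])<110)
print(cv2.minEnclosingCircle(q[m][:,:2].astype(np.float32)),np.median(q[m][:,2]))
find();print(go([.4408,.3432,.11],YAW))
E
```

```text
[-0.37073648 -0.17712744 -0.29930925] 0.06510979635273442 [ 19.43492405  33.68925155 159.95053566]
((13.86524772644043, 33.384254455566406), 21.450557708740234) 46.83586083670734
top [203.8 127.8] 130 bgr [98.5 97.5 94.5] cen 0.7624 0.2022 r 0.0543 plane [0.7558 0.2069 0.042 ] z 0.0423
top [140.1 159.6] 34 bgr [25.5 38.5 52.5] cen 0.6598 0.4161 r 0.026 plane [0.6534 0.4097 0.042 ] z 0.0426
top [159.4 225.8] 149 bgr [159. 157. 153.] cen 0.4414 0.3435 r 0.0214 plane [0.4408 0.3437 0.042 ] z 0.0409
top [185.6 245.6] 150 bgr [  8.5 148.  154. ] cen 0.3783 0.2618 r 0.0216 plane [0.3786 0.2612 0.042 ] z 0.041
top carton? 126 ((0.5863218307495117, 0.3095838725566864), (0.039782069623470306, 0.06313727796077728), 27.683895111083984) [133.5 145.  144.5] [168.88888889 179.93650794]
side [169.3 201. ] 190 bgr [86.5 84.  81. ] cen 0.7633 0.1982 r 0.0576 plane [0.7555 0.1909 0.042 ] z 0.0432
side [244.7 213.7] 146 bgr [28.5 26.5 25. ] cen 0.5341 0.1113 r 0.0693 plane [0.5403 0.1123 0.042 ] z 0.0401
side [227.7 229.3] 170 bgr [  8.  10. 122.] cen 0.5519 0.1823 r 0.0223 plane [0.5506 0.184  0.042 ] z 0.0434
side [302.  269.9] 212 bgr [18. 39. 68.] cen 0.3171 0.1862 r 0.0222 plane [0.316  0.1882 0.042 ] z 0.0427
side [138.5 281.1] 95 bgr [51. 55. 61.] cen 0.6629 0.4253 r 0.0274 plane [0.65   0.4327 0.042 ] z 0.0434
side [266.7 280.1] 223 bgr [  0. 127. 150.] cen 0.3797 0.2596 r 0.0215 plane [0.3787 0.261  0.042 ] z 0.0433
side [227.8 293.9] 236 bgr [152. 162. 159.] cen 0.4416 0.3429 r 0.0217 plane [0.4408 0.3434 0.042 ] z 0.0433
side carton? 361 ((0.5862428545951843, 0.3076363205909729), (0.04077315330505371, 0.06514707952737808), 25.273578643798828) [141. 149. 155.] [190.49584488 259.61218837]
(array([-3.306, 10.691, -1.385]), array([-0.032, -0.037, -0.046]))
```

View pics/wrist13.png

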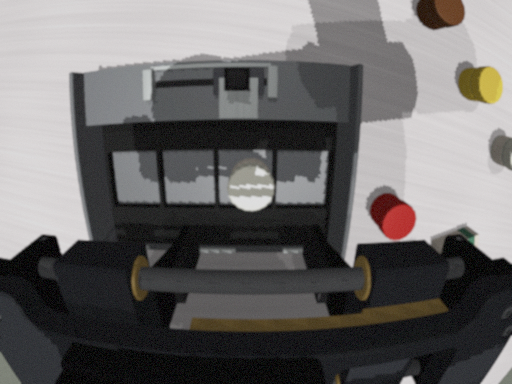

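Jar A stands in pocket 3 at (250,185), with its lid top at about z 47 mm in the case frame. Next is jar B.

Emit:
drive_tool(steps=[[-0.4,1.2,0,0,0,0,-0.5],[-0.8,2.5,0,0,0,0,-0.5],[-1.2,3.8,0,0,0,0,-0.5],[-1.6,5.1,0,0,0,0,-0.5],[-2,6.4,0,0,0,0,-0.5],[-2.4,7.7,0,0,0,0,-0.5],[-2.8,9,-0.3,0,0,0,-0.5],[-3.2,10.3,-0.8,0,0,0,-0.5],[-3.3,10.7,-1.2,0,0,0,-0.5],[-3.3,10.7,-1.4,0,0,0,-0.5],[-3.3,10.7,-1.4,0,0,0,-0.5],[-3.3,10.7,-1.4,0,0,0,-0.5]])

```text
time_s: 17.1
tcp_pos: [0.4407, 0.342, 0.1142]
eef_rot: [-0.088, 0.996, 0.0, -0.003]
ft_force: [0.6, -0.3, -0.1]
gripper_width: 0.0651
```

```bash
python3 - <<'E'
from jars import *
im=snap('wrist','wrist14');s=env.get_state()
w=wcloud(im,s);m=(w[...,2]>.036)&(w[...,2]<.05)&(im['range_z']>0)
k,l,st,ce=cv2.connectedComponentsWithStats(m.astype(np.uint8))
for i in range(1,k):
    if st[i,4]>200: print(ce[i],st[i,4],np.median(im['frame'][l==i],0),cv2.minEnclosingCircle(w[l==i][:,:2].astype(np.float32)),np.median(w[l==i][:,2]))
print(go([.441,.3432,.037],YAW),s['qd'].round(3))
E
```

```text
[85.0075188 26.7056928] 1862 [ 41.  66. 103.] ((0.31467559933662415, 0.18649007380008698), 0.02201465144753456) 0.04340120058720248
[155.96565657 111.50505051] 2475 [ 42. 106. 121.] ((0.37719929218292236, 0.2592265009880066), 0.02174990437924862) 0.04370703770139059
[  8.433687   206.87665782] 754 [42. 40. 40.] ((0.47641268372535706, 0.10126005113124847), 0.05678683891892433) 0.04055646952388811
[250.84348199 208.69425386] 2332 [127. 136. 137.] ((0.4398190975189209, 0.34173592925071716), 0.021667148917913437) 0.044010108814594544
(array([-0.008,  0.037, -2.402]), array([-0.018, -0.045, -0.034])) [-0.009 -0.02   0.013  0.002  0.    -0.003]
```

View pics/wrist14.png

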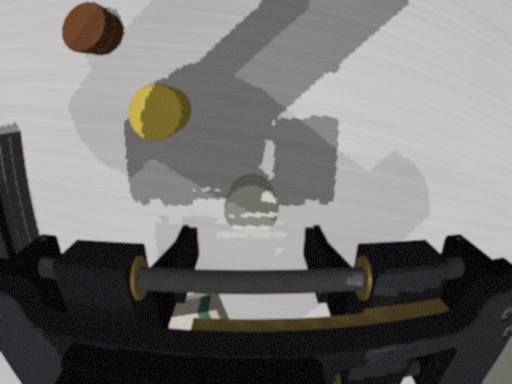

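Jar B is centred at (251,209).

Emit:
drive_tool(steps=[[0,0.02,-0.8,0,0,0,-0.5],[0,0.02,-1.6,0,0,0,-0.5],[0,0.02,-2.1,0,0,0,-0.5],[0,0.02,-2.38,0,0,0,-0.5],[0,0.02,-2.38,0,0,0,-0.5],[0,0.02,-2.38,0,0,0,1],[0,0.02,-2.38,0,0,0,1],[0,0.02,-2.38,0,0,0,1],[0,0.02,-2.38,0,0,0,1],[0,0.02,-2.38,0,0,0,1],[0,0.02,-2.38,0,0,0,1],[0,0.02,-2.38,0,0,0,1]], newtons=15)

```text
time_s: 18.15
tcp_pos: [0.4415, 0.3431, 0.0445]
eef_rot: [-0.088, 0.996, 0.002, -0.002]
ft_force: [-1.0, -0.7, 5.1]
gripper_width: 0.0415
```

Emit:
drive_tool(steps=[[0,0,0.5,0,0,0,1],[0,0,1.2,0,0,0,1],[0,0,2.2,0,0,0,1],[0,0,3.0,0,0,0,1],[0,0,3.1,0,0,0,1],[0,0,3.1,0,0,0,1]])

```text
time_s: 18.65
tcp_pos: [0.4419, 0.3438, 0.1391]
eef_rot: [-0.088, 0.996, 0.003, -0.001]
ft_force: [-1.0, -0.0, -0.2]
gripper_width: 0.0416
```

```bash
python3 - <<'E'
from h import *
print(go(case(18,-33,130),YAW),env.get_state()['gripper_width'])
E
```

```text
(array([  3.653, -12.897,  -0.104]), array([-0.058, -0.015, -0.039])) 0.04155963819254479
```

Emit:
drive_tool(steps=[[0.3,-1.2,0.1,0,0,0,1],[0.7,-2.5,0.1,0,0,0,1],[1.0,-3.8,0.1,0,0,0,1],[1.4,-5.1,0.1,0,0,0,1],[1.8,-6.4,0.1,0,0,0,1],[2.2,-7.7,0.1,0,0,0,1],[2.5,-9,0.1,0,0,0,1],[2.9,-10.3,0.1,0,0,0,1],[3.3,-11.6,0,0,0,0,1],[3.65,-12.6,0,0,0,0,1],[3.65,-12.9,0,0,0,0,1],[3.65,-12.9,0,0,0,0,1]])

```text
time_s: 19.65
tcp_pos: [0.5503, -0.0455, 0.1369]
eef_rot: [-0.086, 0.996, 0.003, -0.003]
ft_force: [-1.0, 1.5, -0.2]
gripper_width: 0.0414
```

Emit:
drive_tool(steps=[[0,0,0,0,0,0,1],[0,0,0,0,0,0,1]])

```text
time_s: 19.82
tcp_pos: [0.5491, -0.0449, 0.1356]
eef_rot: [-0.086, 0.996, 0.003, -0.004]
ft_force: [-1.0, 0.2, -0.3]
gripper_width: 0.0414
```

```bash
python3 - <<'E'
from h import *
im=snap('wrist','wrist15')
print(go(case(18,-33,50),YAW),env.get_state()['gripper_width'])
E
```

```text
(array([ 0.068,  0.05 , -2.667]), array([-0.054, -0.074, -0.005])) 0.04132867449642631
```

View pics/wrist15.png

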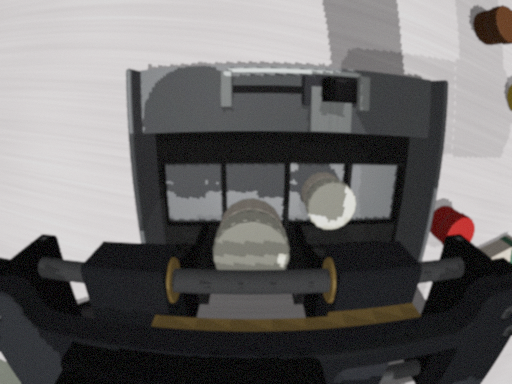

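Jar A is at (328,200) in pocket 3. Jar B hangs over pocket 2, with about 9 mm between the finger's back and jar A. Lowering.

Emit:
drive_tool(steps=[[0.07,0.03,-0.7,-0.05,-0.07,0,1],[0.07,0.03,-1.4,-0.05,-0.07,0,1],[0.07,0.03,-2.0,-0.05,-0.07,0,1],[0.07,0.03,-2.4,-0.05,-0.07,0,1],[0.07,0.03,-2.6,-0.05,-0.07,0,1],[0.07,0.03,-2.7,-0.05,-0.07,0,1],[0.07,0.03,-2.76,-0.05,-0.07,0,1],[0.07,0.03,-2.8,-0.05,-0.07,0,1],[0.07,0.03,-2.8,-0.05,-0.07,0,1]])

```text
time_s: 20.62
tcp_pos: [0.552, -0.0434, 0.0526]
eef_rot: [-0.086, 0.996, 0.0, 0.0]
ft_force: [0.1, -0.2, 0.1]
gripper_width: 0.0417
```

```bash
python3 - <<'E'
from h import *
s=env.get_state();print(s['ft_force'],s['gripper_width'],tocase(s['tcp_pos']))
E
```

```text
[ 0.05718542 -0.19083929  0.10708669] 0.041737874467725714 [ 18.43110006 -33.38154948  52.61103679]
```

Emit:
drive_tool(steps=[[0,0,-0.03,0,0,0,1],[0,0,-0.06,0,0,0,1],[0,0,-0.085,0,0,0,1],[0,0,-0.085,0,0,0,1]])

```text
time_s: 20.95
tcp_pos: [0.5524, -0.0433, 0.0506]
eef_rot: [-0.086, 0.996, 0.0, 0.001]
ft_force: [0.4, 0.5, 1.7]
gripper_width: 0.0414
```

```bash
python3 - <<'E'
from h import *
s=env.get_state();print(s['ft_force'],s['gripper_width'],tocase(s['tcp_pos']))
E
```

```text
[0.38497805 0.53252286 1.66000917] 0.04139640328843097 [ 18.88605364 -33.39946306  50.6147846 ]
```

Emit:
drive_tool(steps=[[0,0,-0.03,0,0,0,1],[0,0,-0.03,0,0,0,-0.1],[0,0,-0.01,0,0,0,-0.14],[0,0,0,0,0,0,-0.14],[0,0,0.4,0,0,0,-0.14],[0,0,0.8,0,0,0,-0.14],[0,0,1.6,0,0,0,-0.14],[0,0,2.6,0,0,0,-0.2],[0,0,3.6,0,0,0,-0.3],[0,0,4,0,0,0,-0.3],[0,0,4,0,0,0,-0.3]])

```text
time_s: 21.87
tcp_pos: [0.5545, -0.0432, 0.1744]
eef_rot: [-0.087, 0.996, 0.0, 0.005]
ft_force: [0.2, -0.7, 0.4]
gripper_width: 0.056
```

```bash
python3 - <<'E'
from jars import *
im=snap('wrist','wrist16');s=env.get_state();print(s['ft_force'],s['gripper_width'],tocase(s['tcp_pos']))
w=wcloud(im,s);q=np.array([tocase(p) for p in w.reshape(-1,3)]).reshape(384,512,3);m=(q[...,2]>43)&(q[...,2]<54)&(im['range_z']>0)&(abs(q[...,0]-18)<40)&(abs(q[...,1])<110)
for sg in (1,-1):
    mm=m&(q[...,1]*sg>0);print(cv2.minEnclosingCircle(q[mm][:,:2].astype(np.float32)),np.median(q[mm][:,2]))
S=snap('side','side16');c=cloud(S)
q=np.array([tocase(p) for p in c.reshape(-1,3)]);m=(q[:,0]>60)&(q[:,0]<160)&(abs(q[:,1])<115)&(q[:,2]>80)&(q[:,2]<175)
p=q[m];A=np.polyfit(p[:,2],p[:,0],1);print('flap lean dx/dz',A,len(p),np.percentile(p,[1,99],axis=0))
E
```

```text
[-1.16458381 -0.10520718 -0.14032183] 0.05614458968487831 [ 19.57301086 -33.38669964 172.01508141]
((14.280423164367676, 33.59707260131836), 21.513755798339844) 46.88259421165334
((14.518694877624512, -33.86355972290039), 21.630210876464844) 46.79837204742906
flap lean dx/dz [ 0.23581019 60.82851739] 920 [[  80.41567519 -100.59688105   80.8032794 ]
 [ 129.28756997  113.42012698  174.66254237]]
```

View pics/wrist16.png

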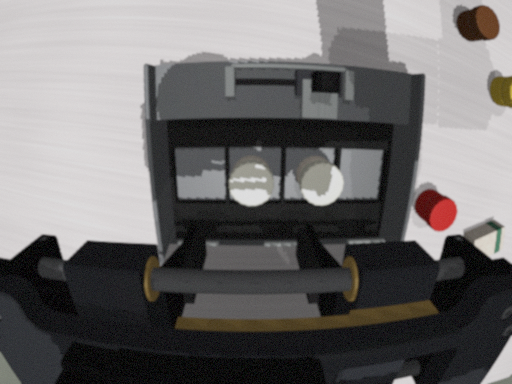

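View pics/side16.png

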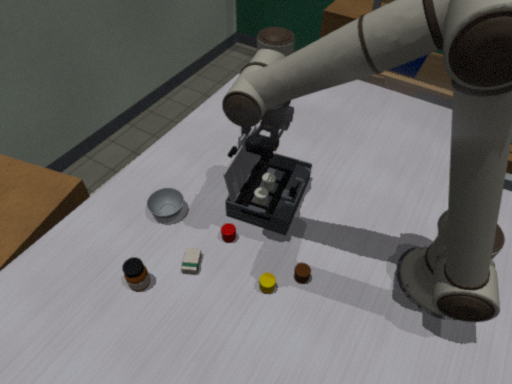

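Both jars stand in pockets 2 and 3, at (250,183) and (321,183), with lid tops at about 47 mm. Now back to the pull to close the flap.

Emit:
drive_tool(steps=[[0,0,1.3,0,0,0,-0.6],[0,0,2.6,0,0,0,-0.6],[0.2,0.1,3.8,0,-0.1,0,-0.6],[1.2,0.6,3.8,0,-0.1,0,-0.6],[2.3,1.2,3.8,0,-0.1,0,-0.6],[3.3,1.7,3.8,0,-0.1,0,-0.6],[3.37,1.7,3.6,0,-0.1,0,-0.6],[3.37,1.7,3.0,0,-0.1,0,-0.6],[3.37,1.7,3.0,0,-0.1,0,-0.6],[3.37,1.7,3.0,0,-0.1,0,-0.6]])

```text
time_s: 22.8
tcp_pos: [0.652, 0.0074, 0.2574]
eef_rot: [-0.086, 0.996, -0.0, 0.003]
ft_force: [-0.0, 0.2, 0.3]
gripper_width: 0.0695
```

```bash
python3 - <<'E'
from h import *
im=snap('wrist','wrist17');s=env.get_state();print(s['tcp_pos'],go([.6554,.0079,.151],YAW))
q=np.array([tocase(p) for p in wcloud(im,s).reshape(-1,3)]);
p=q[(q[:,0]>100)&(q[:,0]<170)&(abs(q[:,1])<25)&(q[:,2]>110)&(q[:,2]<175)]
print(len(p),np.percentile(p,[3,50,97],axis=0).round(1).tolist())
S=snap('side','side17');cv2.imwrite('pics/side17z.png',cv2.resize(S['frame'][80:260,160:340],None,fx=3.3,fy=3.3))
c=cloud(S);q=np.array([tocase(p) for p in c.reshape(-1,3)]);u=S['frame'].reshape(-1,3).max(1)
m=(q[:,0]>100)&(q[:,0]<165)&(abs(q[:,1])<25)&(q[:,2]>125)&(q[:,2]<165)&(u<50);print(m.sum(),np.percentile(q[m],[3,50,97],axis=0).round(1).tolist() if m.any() else '')
E
```

```text
[0.65263294 0.00733822 0.25919191] (array([ 0.092,  0.019, -3.406]), array([-0.002,  0.093, -0.007]))
929 [[104.5, -18.0, 152.5], [119.6, -1.8, 157.4], [129.8, 15.3, 159.4]]
51 [[110.9, -13.0, 147.6], [120.4, 5.1, 155.7], [126.5, 17.0, 158.5]]
```

View pics/wrist17.png

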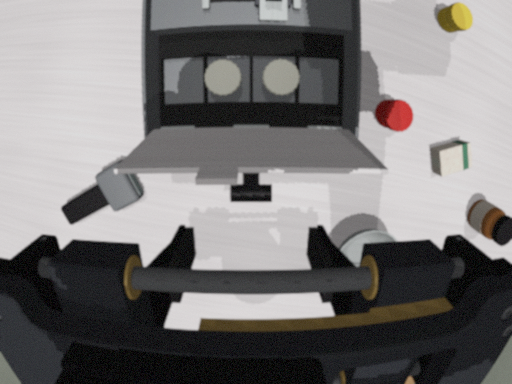

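View pics/side17z.png

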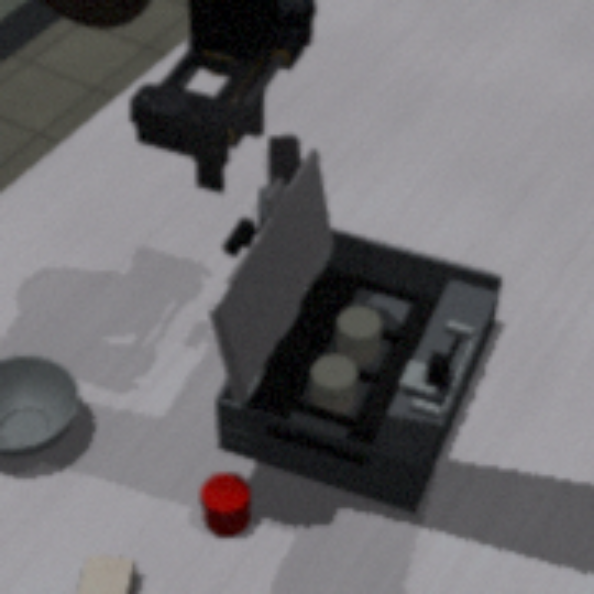

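The pull bar is at (251,193) in the wrist view, at about case (123,0,149). Both jars are upright. I'll descend onto it.

```bash
python3 - <<'E'
from h import *
print(go(case(123,0,150),YAW),env.get_state()['qd'].round(3))
H=np.array([78,0,55.5]);r=102.64;a0=np.arctan2(30.5,-98)
q0=None
for d in range(98,-1,-7):
    a=a0-np.radians(d);p=case(*(H+[r*np.cos(a),0,r*np.sin(a)]))
    if q0 is None:q0=p
    print(d,((p-q0)/.03).round(2).tolist())
E
```

```text
(array([-1.240e-01,  2.000e-03, -3.479e+00]), array([-0.007,  0.115, -0.005])) [-0.001 -0.018  0.017 -0.001  0.002 -0.   ]
98 [0.0, 0.0, 0.0]
91 [-0.38, -0.07, 0.16]
84 [-0.78, -0.14, 0.26]
77 [-1.19, -0.21, 0.32]
70 [-1.6, -0.28, 0.32]
63 [-2.01, -0.35, 0.28]
56 [-2.41, -0.42, 0.18]
49 [-2.8, -0.49, 0.04]
42 [-3.16, -0.55, -0.15]
35 [-3.5, -0.61, -0.39]
28 [-3.81, -0.66, -0.66]
21 [-4.09, -0.71, -0.97]
14 [-4.32, -0.75, -1.32]
7 [-4.51, -0.78, -1.69]
0 [-4.66, -0.81, -2.08]
```

Emit:
drive_tool(steps=[[-0.12,0,-1,0,0.1,0,-0.6],[-0.12,0,-2,0,0.1,0,-0.6],[-0.12,0,-2.8,0,0.1,0,-0.6],[-0.12,0,-3.3,0,0.1,0,-0.6],[-0.12,0,-3.48,0,0.1,0,-0.6],[-0.12,0,-3.48,0,0.1,0,-0.6],[-0.12,0,-3.48,0,0.1,0,-0.6]])

```text
time_s: 23.48
tcp_pos: [0.6502, 0.0072, 0.1576]
eef_rot: [-0.086, 0.996, 0.0, 0.002]
ft_force: [-0.2, 0.0, -0.5]
gripper_width: 0.0693
```

```bash
python3 - <<'E'
from h import *
im=snap('wrist','wrist18');s=env.get_state();print(s['ft_force'],tocase(s['tcp_pos']))
S=snap('side','side18');cv2.imwrite('pics/side18z.png',cv2.resize(S['frame'][80:260,160:340],None,fx=3.3,fy=3.3))
E
```

```text
[-0.37653512  0.4831868  -0.32933477] [124.15604726  -0.2139028  158.02479445]
```

View pics/wrist18.png

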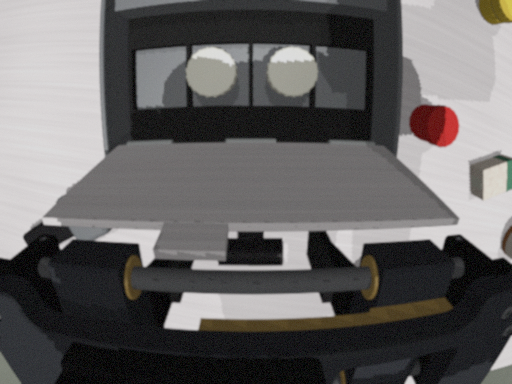

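View pics/side18z.png

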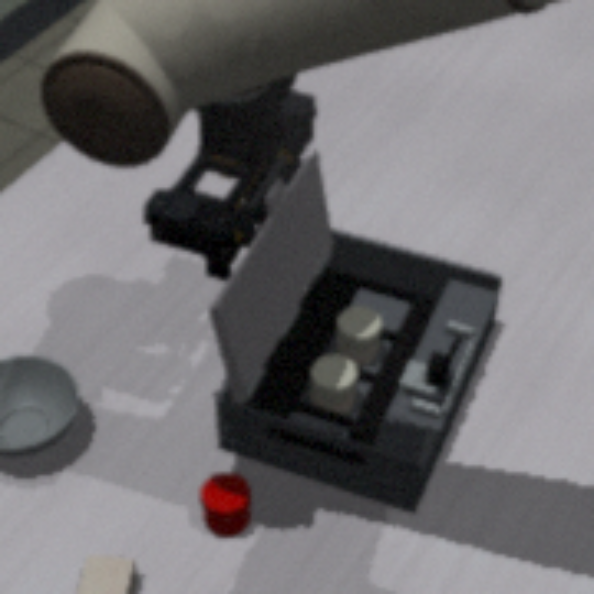

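Emit:
drive_tool(steps=[[0,0,-0.05,0,0,0,1],[0,0,-0.05,0,0,0,1],[0,0,-0.05,0,0,0,1],[0,0,-0.05,0,0,0,1],[0,0,-0.05,0,0,0,1],[0,0,-0.05,0,0,0,1],[0,0,-0.05,0,0,0,1],[0,0,-0.05,0,0,0,1],[0,0,-0.05,0,0,0,1]], newtons=25)

```text
time_s: 24.33
tcp_pos: [0.6506, 0.007, 0.1567]
eef_rot: [-0.086, 0.996, 0.0, 0.003]
ft_force: [0.8, -2.6, 0.4]
gripper_width: 0.0358
```

Emit:
drive_tool(steps=[[-0.2,-0.03,0.1,0,0,0,1],[-0.38,-0.07,0.16,0,0,0,1],[-0.78,-0.14,0.26,0,0,0,1],[-1.19,-0.21,0.32,0,0,0,1],[-1.6,-0.28,0.32,0,0,0,1],[-2.01,-0.35,0.28,0,0,0,1],[-2.41,-0.42,0.18,0,0,0,1],[-2.8,-0.49,0.04,0,0,0,1],[-3.16,-0.55,-0.15,0,0,0,1],[-3.16,-0.55,-0.15,0,0,0,1]])

```text
time_s: 25.17
tcp_pos: [0.5535, -0.0099, 0.1538]
eef_rot: [-0.086, 0.996, 0.0, 0.003]
ft_force: [-5.1, -1.6, 7.0]
gripper_width: 0.0355
```

```bash
python3 - <<'E'
from h import *
im=snap('wrist','wrist19');s=env.get_state();print(s['ft_force'],s['gripper_width'],tocase(s['tcp_pos']))
S=snap('side','side19');cv2.imwrite('pics/side19z.png',cv2.resize(S['frame'][80:260,160:340],None,fx=3.3,fy=3.3))
E
```

```text
[-4.74251119 -0.51040008  8.0319403 ] 0.035569169525399395 [ 25.80265416  -0.61270924 153.8662194 ]
```

View pics/side19z.png

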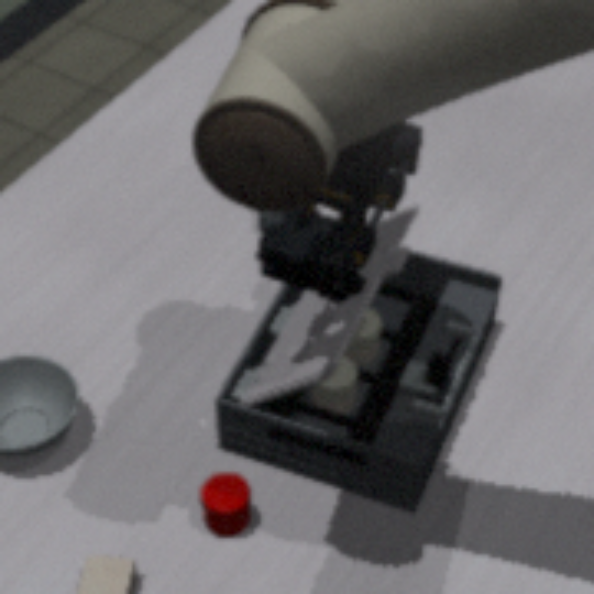

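The flap is at about 42° and follows. I'll take it on down.

Emit:
drive_tool(steps=[[-0.17,-0.03,-0.12,0,0,0,1],[-0.34,-0.06,-0.24,0,0,0,1],[-0.5,-0.09,-0.37,0,0,0,1],[-0.65,-0.11,-0.51,0,0,0,1],[-0.79,-0.14,-0.66,0,0,0,1],[-0.93,-0.16,-0.82,0,0,0,1],[-1.05,-0.18,-0.99,0,0,0,1],[-1.16,-0.2,-1.17,0,0,0,1],[-1.26,-0.22,-1.35,0,0,0,1],[-1.35,-0.23,-1.54,0,0,0,1],[-1.38,-0.24,-1.6,0,0,0,1]])

```text
time_s: 26.18
tcp_pos: [0.5104, -0.0174, 0.1044]
eef_rot: [-0.086, 0.996, -0.0, -0.0]
ft_force: [-4.3, 0.6, 4.8]
gripper_width: 0.0361
```

```bash
python3 - <<'E'
from h import *
im=snap('wrist','wrist20');s=env.get_state();print(s['ft_force'],s['gripper_width'],tocase(s['tcp_pos']))
E
```

```text
[-3.91007912 -0.88491412  1.02837689] 0.03584600931069141 [-18.07495477  -0.60840587 104.31335547]
```

View pics/wrist20.png

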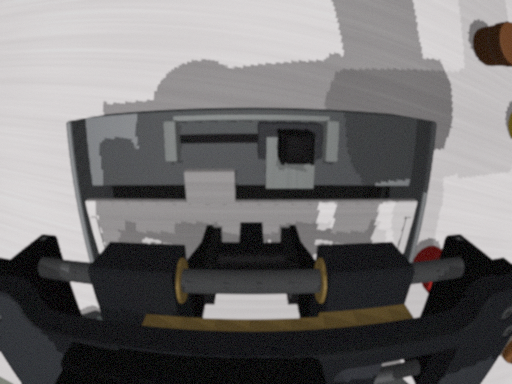

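Emit:
drive_tool(steps=[[-0.02,0,-0.12,0,0,0,1],[-0.04,-0.01,-0.24,0,0,0,1],[-0.05,-0.01,-0.32,0,0,0,1],[-0.05,-0.01,-0.36,0,0,0,1],[-0.05,-0.01,-0.36,0,0,0,1]])

```text
time_s: 26.65
tcp_pos: [0.5071, -0.0179, 0.0936]
eef_rot: [-0.086, 0.996, -0.0, -0.003]
ft_force: [-8.5, 0.1, 10.0]
gripper_width: 0.0358
```

```bash
python3 - <<'E'
from h import *
s=env.get_state();print(s['ft_force'],s['gripper_width'],tocase(s['tcp_pos']))
E
```

```text
[-8.48718255  0.10780398  9.95656892] 0.03583067729548075 [-21.44013265  -0.63339317  93.61123652]
```

Emit:
drive_tool(steps=[[0.05,0.01,-0.06,0,0,0,1],[0.08,0.01,-0.1,0,0,0,1],[0.08,0.01,-0.12,0,0,0,1],[0.08,0.01,-0.12,0,0,0,1]])

```text
time_s: 26.98
tcp_pos: [0.5075, -0.0179, 0.0929]
eef_rot: [-0.086, 0.996, -0.001, -0.005]
ft_force: [-16.7, 2.2, 29.3]
gripper_width: 0.0354
```

```bash
python3 - <<'E'
from h import *
im=snap('wrist','wrist21');s=env.get_state();print(s['ft_force'],s['gripper_width'],tocase(s['tcp_pos']))
for n,c in (('w',wcloud(im,s)),('s',cloud(env.get_image('side'))),):
    q=np.array([tocase(p) for p in c.reshape(-1,3)])
    for x0,x1 in ((-36,-28),(-4,10),(30,45)):
        for y0,y1 in ((-100,-60),(60,100)):
            p=q[(q[:,0]>x0)&(q[:,0]<x1)&(q[:,1]>y0)&(q[:,1]<y1)&(q[:,2]>20)&(q[:,2]<90)]
            print(n,x0,y0,len(p),np.median(p[:,2]) if len(p) else 0)
    p=q[(abs(q[:,0]+70)<10)&(q[:,1]>60)&(q[:,1]<100)&(abs(q[:,2]-50)<15)];print('ledge',np.median(p[:,2]))
E
```

```text
[-15.12731152   1.75226244  28.98215834] 0.03586977112959887 [-21.05267551  -0.67723355  92.92561856]
w -36 -100 623 58.94414577758754
w -36 60 642 59.13024353664975
w -4 -100 0 0
w -4 60 0 0
w 30 -100 0 0
w 30 60 0 0
ledge 51.24021980975683
s -36 -100 24 58.70267084083551
s -36 60 37 59.52050841668839
s -4 -100 0 0
s -4 60 51 59.50296628206718
s 30 -100 0 0
s 30 60 51 59.73925723997717
ledge 51.57224618836838
```

The flap is shut: a firm 29 N stop, and the panel is level at about 8 mm above the ledge. Releasing and going to the lock grip.

Emit:
drive_tool(steps=[[0,0,0.12,0,0,0,-0.4],[0,0,0.12,0,0,0,-0.4],[0,0,0.12,0,0,0,-0.4],[0,0,0.12,0,0,0,-0.4],[0,0,0.12,0,0,0,-0.4],[0,0,0.8,0,0,0,-0.4],[0,0,1.5,0,0,0,-0.4],[-0.9,0.3,1.5,0,0,0,-0.4],[-1.8,0.5,1.5,0,0,0,-0.4],[-1.9,0.5,1.4,0,0,0,-0.4],[-1.9,0.5,1.4,0,0,0,-0.4]])

```text
time_s: 28.0
tcp_pos: [0.449, -0.003, 0.1343]
eef_rot: [-0.087, 0.996, -0.001, -0.006]
ft_force: [0.2, -0.9, 1.0]
gripper_width: 0.0608
```

```bash
python3 - <<'E'
from h import *
im=snap('wrist','wrist22');s=env.get_state();print(s['ft_force'],s['gripper_width'])
print(go(case(-75,25,88),YAW))
E
```

```text
[ 0.08089058  0.2224845  -0.12122211] 0.060793182661219886
(array([-0.02 ,  0.033, -1.357]), array([ 0.028, -0.092, -0.02 ]))
```

View pics/wrist22.png

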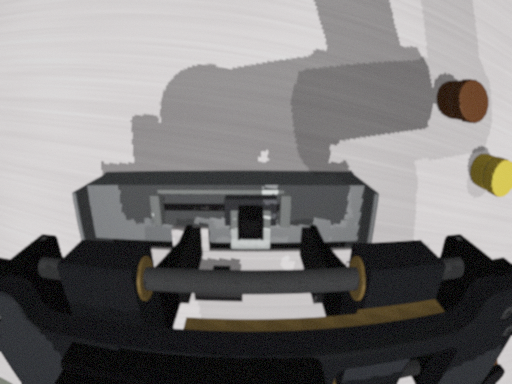

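The lock grip at (250,220) is centred between the fingers. I'll go down and grip it.

Emit:
drive_tool(steps=[[-0.02,0.03,-0.6,0,-0.09,0,-0.4],[-0.02,0.03,-1.1,0,-0.09,0,-0.4],[-0.02,0.03,-1.35,0,-0.09,0,-0.4],[-0.02,0.03,-1.35,0,-0.09,0,-0.4],[-0.02,0.03,-1.35,0,-0.09,0,1],[-0.02,0.03,-1.35,0,-0.09,0,1],[-0.02,0.03,-1.35,0,-0.09,0,1],[-0.02,0.03,-1.35,0,-0.09,0,1],[-0.02,0.03,-1.35,0,-0.09,0,1],[-0.02,0.03,-1.35,0,-0.09,0,1],[-0.02,0.03,-1.35,0,-0.09,0,1],[-0.02,0.03,-1.35,0,-0.09,0,1]], newtons=20)

```text
time_s: 29.05
tcp_pos: [0.45, -0.0021, 0.0944]
eef_rot: [-0.087, 0.996, -0.002, -0.0]
ft_force: [3.3, -8.5, 1.8]
gripper_width: 0.0163
```

Emit:
drive_tool(steps=[[0,0,0,0,0,0,1],[0,0,0,0,0,0,1],[0,0,0,0,0,0,1]])

```text
time_s: 29.3
tcp_pos: [0.4501, -0.0023, 0.0944]
eef_rot: [-0.087, 0.996, -0.002, -0.0]
ft_force: [1.5, -2.5, -0.3]
gripper_width: 0.0156
```

Emit:
drive_tool(steps=[[0.05,-0.3,0,0,0,0,1],[0.1,-0.6,0,0,0,0,1],[0.16,-0.9,0,0,0,0,1],[0.21,-1.2,0,0,0,0,1],[0.25,-1.45,0,0,0,0,1],[0.26,-1.5,0,0,0,0,1],[0.26,-1.5,0,0,0,0,1]])

```text
time_s: 29.88
tcp_pos: [0.4581, -0.0484, 0.0944]
eef_rot: [-0.087, 0.996, -0.002, -0.0]
ft_force: [-0.3, -2.7, -0.5]
gripper_width: 0.016
```

```bash
python3 - <<'E'
from h import *
im=snap('wrist','wrist23');s=env.get_state();print(s['ft_force'],s['gripper_width'],tocase(s['tcp_pos']))
E
```

```text
[ 0.74401492 -2.7770069  -0.67994833] 0.015748400592404198 [-74.98533766 -22.04371674  94.43049105]
```

Emit:
drive_tool(steps=[[0.02,-0.08,0,0,0,0,1],[0.03,-0.16,0,0,0,0,1],[0.04,-0.22,0,0,0,0,1],[0.04,-0.24,0,0,0,0,1],[0.04,-0.24,0,0,0,0,1]])

```text
time_s: 30.35
tcp_pos: [0.4587, -0.0523, 0.0945]
eef_rot: [-0.086, 0.996, 0.0, 0.0]
ft_force: [-5.8, 19.4, 5.7]
gripper_width: 0.0155
```

```bash
python3 - <<'E'
from h import *
s=env.get_state();print(s['ft_force'],s['gripper_width'],tocase(s['tcp_pos']))
E
```

```text
[-5.79795254 19.42736181  5.65396993] 0.015478647925518296 [-74.95772579 -26.20591847  94.46258093]
```

Locked: 19 N at the stop, with about 51 mm of travel between the two pushes. Releasing and moving to the carton.

Emit:
drive_tool(steps=[[0,0.05,0,0,0,0,0.2],[0,0.05,0,0,0,0,0],[0,0.05,0,0,0,0,-0.2],[0,0.05,0,0,0,0,-0.4],[0,0.05,0,0,0,0,-0.4],[0,0.05,0,0,0,0,-0.4],[0,0.05,0.8,0,0,0,-0.4],[0,0.05,2,0,0,0,-0.6],[0,0.05,3,0,0,0,-0.9],[0,0.05,3.3,0,0,0,-0.9]])

```text
time_s: 31.18
tcp_pos: [0.4613, -0.0509, 0.1981]
eef_rot: [-0.087, 0.996, 0.0, 0.005]
ft_force: [0.8, -0.4, 0.3]
gripper_width: 0.0736
```

```bash
python3 - <<'E'
from jars import *
im=snap('wrist','wrist24');s=env.get_state();find()
print(go([.5865,.3085,.14],np.radians(26)),go([.5865,.3085,.023],np.radians(26)))
q=np.array([tocase(p) for p in wcloud(im,s).reshape(-1,3)])
p=q[(abs(q[:,0]+78)<20)&(abs(q[:,1]+20)<50)&(q[:,2]>88)&(q[:,2]<100)];print(np.percentile(p,[3,50,97],axis=0).round(1).tolist())
E
```

```text
top [192.2 127.8] 63 bgr [99. 99. 94.] cen 0.7552 0.2293 r 0.0452 plane [0.7563 0.2444 0.042 ] z 0.0396
top [216.6 128.7] 56 bgr [98.  96.  92.5] cen 0.7532 0.1844 r 0.0498 plane [0.752  0.1654 0.042 ] z 0.0418
top [140.7 159.7] 38 bgr [24.5 36.5 51. ] cen 0.6598 0.413 r 0.024 plane [0.6531 0.4079 0.042 ] z 0.0422
top [210.5 190.4] 141 bgr [ 35.  38. 143.] cen 0.5514 0.1848 r 0.0213 plane [0.5506 0.1845 0.042 ] z 0.0415
top [185.5 245.5] 145 bgr [ 12. 151. 148.] cen 0.3786 0.2612 r 0.0217 plane [0.3788 0.2615 0.042 ] z 0.0412
top [209.1 265.8] 143 bgr [40. 61. 88.] cen 0.316 0.1883 r 0.0211 plane [0.316  0.1883 0.042 ] z 0.0415
top carton? 251 ((0.5860753655433655, 0.30870890617370605), (0.04093135520815849, 0.06419216096401215), 27.483619689941406) [133. 143. 147.] [172.09561753 180.84462151]
side [169.3 201.1] 191 bgr [80. 78. 75.] cen 0.7637 0.1985 r 0.0561 plane [0.7553 0.1912 0.042 ] z 0.0433
side [245.2 213.8] 147 bgr [26. 24. 23.] cen 0.5346 0.1107 r 0.0703 plane [0.5387 0.1119 0.042 ] z 0.0415
side [227.7 229.4] 173 bgr [  7.  10. 116.] cen 0.5517 0.1839 r 0.0222 plane [0.5503 0.1843 0.042 ] z 0.0432
side [302. 270.] 212 bgr [18. 36. 64.] cen 0.3166 0.1867 r 0.0216 plane [0.3161 0.1884 0.042 ] z 0.0429
side [138.4 281. ] 90 bgr [47. 53. 58.] cen 0.666 0.4239 r 0.028 plane [0.6504 0.4327 0.042 ] z 0.0441
side [266.7 280.1] 222 bgr [  0. 138. 151.] cen 0.3797 0.26 r 0.0219 plane [0.3787 0.261  0.042 ] z 0.0432
side carton? 368 ((0.5865547060966492, 0.3076370358467102), (0.04085289314389229, 0.06460657715797424), 26.60693359375) [133.  140.5 146.5] [190.61956522 259.59782609]
(array([ 4.263, 11.978, -1.586]), array([-0.013,  0.011,  2.691])) (array([ 4.263, 11.978, -5.486]), array([-0.013,  0.011,  2.691]))
[[-85.6, -33.1, 89.6], [-79.2, -25.4, 94.7], [-70.9, -16.8, 96.3]]
```

View pics/wrist24.png

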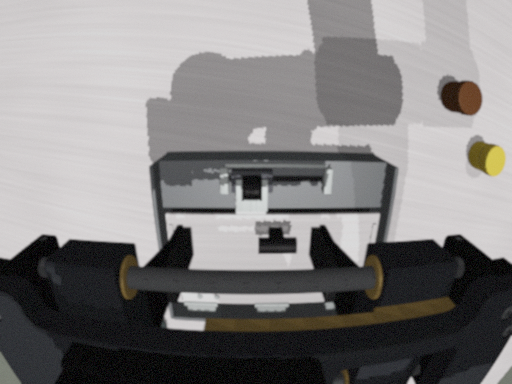

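The lock is home: grip at (252,187), y -25 mm in the case frame, bolt over the nose. The carton is at (0.5863,0.308), turned about 27°. Moving over it.

Emit:
drive_tool(steps=[[0.4,1.2,0,0,0,0.4,-1],[0.8,2.4,0,0,0,0.8,-1],[1.2,3.6,0,0,0,1.2,-1],[1.7,4.8,0,0,0,1.6,-1],[2.1,6.0,0,0,0,2.0,-1],[2.5,7.2,0,0,0,2.4,-1],[2.9,8.4,0,0,0,2.75,-1],[3.4,9.6,-0.4,0,0,2.75,-1],[3.8,10.8,-0.9,0,0,2.75,-1],[4.25,11.8,-1.3,0,0,2.75,-1],[4.25,11.97,-1.6,0,0,2.75,-1],[4.25,11.97,-1.6,0,0,2.75,-1]])

```text
time_s: 32.33
tcp_pos: [0.584, 0.3086, 0.1393]
eef_rot: [-0.229, 0.974, -0.001, -0.004]
ft_force: [-0.4, -0.4, -0.2]
gripper_width: 0.0873
```

Emit:
drive_tool(steps=[[0,0,0,0,0,0,-1],[0,0,0,0,0,0,-1]])

```text
time_s: 32.5
tcp_pos: [0.5828, 0.307, 0.1375]
eef_rot: [-0.228, 0.974, -0.002, -0.006]
ft_force: [-0.2, -0.6, -0.3]
gripper_width: 0.0872
```

```bash
python3 - <<'E'
from jars import *
im=snap('wrist','wrist25');s=env.get_state()
w=wcloud(im,s);m=(w[...,2]>.02)&(w[...,2]<.036)&(im['range_z']>0)&(abs(w[...,0]-.586)<.06)&(abs(w[...,1]-.308)<.07)
print(cv2.minAreaRect(w[m][:,:2].astype(np.float32)),np.percentile(w[m][:,2],[5,50,95]),m.sum())
find()
print(go([.586,.308,.024],np.radians(27)),s['gripper_width'])
E
```

```text
((0.5843506455421448, 0.3065735697746277), (0.04077833890914917, 0.06440460681915283), 25.524206161499023) [0.02833808 0.03029002 0.03140626] 3281
top [203.6 127.9] 125 bgr [102. 101.  97.] cen 0.7624 0.2027 r 0.0551 plane [0.7553 0.2075 0.042 ] z 0.0415
top [210.5 190.4] 143 bgr [ 39.  43. 159.] cen 0.5508 0.1848 r 0.0214 plane [0.5506 0.1845 0.042 ] z 0.0408
top [185.5 245.6] 148 bgr [  9.5 149.  156. ] cen 0.3788 0.2616 r 0.0213 plane [0.3787 0.2615 0.042 ] z 0.0414
top [209.1 265.8] 144 bgr [ 45.  71. 104.] cen 0.3161 0.1886 r 0.0212 plane [0.3159 0.1884 0.042 ] z 0.0408
top carton? 191 ((0.5814201831817627, 0.3070075511932373), (0.03005785308778286, 0.0631653368473053), 25.44876480102539) [ 89.  96. 100.] [172.69109948 182.32984293]
side [246.4 214.2] 137 bgr [29. 27. 26.] cen 0.5307 0.1118 r 0.066 plane [0.5349 0.1115 0.042 ] z 0.041
side [227.7 229.3] 168 bgr [  9.  10. 146.] cen 0.5515 0.1833 r 0.0217 plane [0.5507 0.184  0.042 ] z 0.0434
side [302.  269.9] 210 bgr [22. 47. 81.] cen 0.3171 0.1873 r 0.0218 plane [0.3162 0.1881 0.042 ] z 0.0431
side [138.7 280.7] 99 bgr [48. 50. 57.] cen 0.665 0.4244 r 0.0279 plane [0.6503 0.4316 0.042 ] z 0.0444
side [266.8 280. ] 218 bgr [  0. 130. 154.] cen 0.3793 0.2596 r 0.0216 plane [0.3787 0.2607 0.042 ] z 0.043
side carton? 302 ((0.5865507125854492, 0.3079509437084198), (0.04040762037038803, 0.06427258998155594), 26.4659423828125) [89. 94. 98.] [191.2218543  260.98675497]
(array([ 0.063,  0.016, -3.671]), array([ 0.035, -0.063,  0.107])) 0.08710248248301303
```

View pics/wrist25.png

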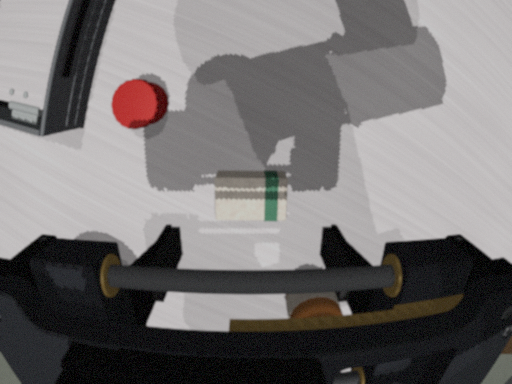

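The carton lies square between the fingers at (251,196).

Emit:
drive_tool(steps=[[0.06,0.02,-1,0,-0.06,0,-1],[0.06,0.02,-2,0,-0.06,0,-1],[0.06,0.02,-2.9,0,-0.06,0,-1],[0.06,0.02,-3.4,0,-0.06,0,-1],[0.06,0.02,-3.65,0,-0.06,0,-1],[0.06,0.02,-3.65,0,-0.06,0,-1],[0.06,0.02,-3.65,0,-0.06,0,-1]], newtons=12)

```text
time_s: 33.23
tcp_pos: [0.5866, 0.3082, 0.0319]
eef_rot: [-0.228, 0.974, -0.001, 0.0]
ft_force: [0.4, -0.1, -0.5]
gripper_width: 0.0872
```

Emit:
drive_tool(steps=[[0,0,0,0,0,0,1],[0,0,0,0,0,0,1],[0,0,0,0,0,0,1],[0,0,0,0,0,0,1],[0,0,0,0,0,0,1],[0,0,0,0,0,0,1],[0,0,0,0,0,0,1]])

```text
time_s: 33.82
tcp_pos: [0.5869, 0.3084, 0.0326]
eef_rot: [-0.228, 0.974, -0.001, 0.001]
ft_force: [-1.5, 0.7, 4.5]
gripper_width: 0.0639
```

```bash
python3 - <<'E'
from h import *
im=snap('wrist','wrist26');s=env.get_state();print(s['ft_force'],s['gripper_width'],s['tcp_pos'],s['eef_rot'])
E
```

```text
[-0.95910474  0.68883465  4.52353384] 0.06414916499488275 [0.58690929 0.30840564 0.03268785] [-2.28115738e-01  9.73632731e-01 -1.35483416e-03  8.24924374e-04]
```

View pics/wrist26.png

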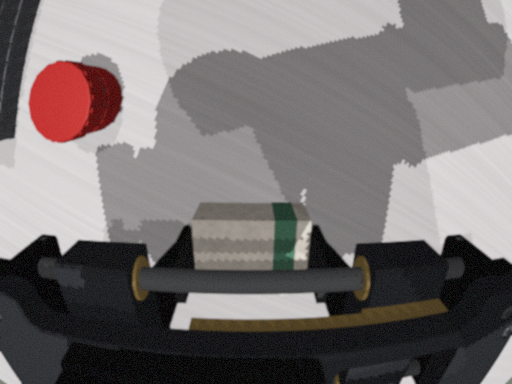

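The carton is held at 64 mm. Lifting.

Emit:
drive_tool(steps=[[0,0,0.5,0,0,0,1],[0,0,1.3,0,0,0,1],[0,0,2.5,0,0,0,1],[0,0,3.6,0,0,0,1],[0,0,4.3,0,0,0,1],[0,0,4.3,0,0,0,1]])

```text
time_s: 34.37
tcp_pos: [0.5893, 0.3099, 0.1677]
eef_rot: [-0.229, 0.974, 0.0, 0.006]
ft_force: [0.1, 1.0, -0.4]
gripper_width: 0.0636
```

```bash
python3 - <<'E'
from h import *
s=env.get_state();print(s['gripper_width'],go(case(32,0,140),YAW))
E
```

```text
0.06357345213960311 (array([ -0.99 , -10.604,  -0.722]), array([-0.019,  0.111, -2.762]))
```

Emit:
drive_tool(steps=[[-0.1,-1.0,0,0,0.1,-0.3,1],[-0.2,-2.2,0,0,0.1,-0.7,1],[-0.3,-3.4,0,0,0.1,-1.1,1],[-0.4,-4.6,0,0,0.1,-1.5,1],[-0.55,-5.8,0,0,0.1,-1.9,1],[-0.65,-7,0,0,0.1,-2.3,1],[-0.75,-8.2,0,0,0.1,-2.7,1],[-0.85,-9.3,-0.3,0,0.1,-2.76,1],[-0.95,-10.2,-0.6,0,0.1,-2.76,1],[-0.99,-10.6,-0.7,0,0.1,-2.76,1],[-0.99,-10.6,-0.7,0,0.1,-2.76,1],[-0.99,-10.6,-0.7,0,0.1,-2.76,1]])

```text
time_s: 35.37
tcp_pos: [0.5595, -0.0083, 0.146]
eef_rot: [-0.085, 0.996, 0.001, 0.0]
ft_force: [0.2, 0.4, -0.3]
gripper_width: 0.0639
```

```bash
python3 - <<'E'
from h import *
im=snap('wrist','wrist27');s=env.get_state();print(s['gripper_width'],s['tcp_pos'],s['qd'].round(2),go(case(32,0,85),YAW))
E
```

```text
0.06396968267582066 [ 0.5599858  -0.00754864  0.14648773] [ 0.02 -0.    0.01  0.   -0.    0.  ] (array([-0.012, -0.021, -1.85 ]), array([-0.017,  0.015, -0.004]))
```

View pics/wrist27.png

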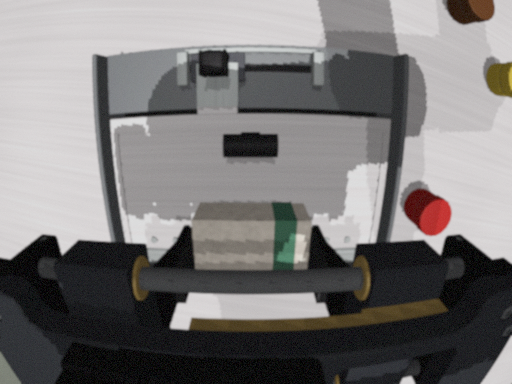

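The carton hangs over the panel behind the pull bar at (250,145), and the lock still sits at its left stop at (213,63). Lowering.

Emit:
drive_tool(steps=[[0,0,-0.7,0,0,0,1],[0,0,-1.3,0,0,0,1],[0,0,-1.6,0,0,0,1],[0,0,-1.72,0,0,0,1],[0,0,-1.76,0,0,0,1],[0,0,-1.79,0,0,0,1],[0,0,-1.79,0,0,0,1]])

```text
time_s: 36.0
tcp_pos: [0.5606, -0.0071, 0.0935]
eef_rot: [-0.086, 0.996, 0.001, 0.002]
ft_force: [0.0, 1.2, -1.4]
gripper_width: 0.0639
```

Emit:
drive_tool(steps=[[0,0,-0.03,0,0,0,1],[0,0,-0.06,0,0,0,1],[0,0,-0.06,0,0,0,1]])

```text
time_s: 36.25
tcp_pos: [0.5609, -0.0071, 0.0922]
eef_rot: [-0.086, 0.996, 0.001, 0.002]
ft_force: [-0.4, 0.2, -0.9]
gripper_width: 0.064
```

Emit:
drive_tool(steps=[[0,0,-0.03,0,0,0,1],[0,0,-0.06,0,0,0,1],[0,0,-0.06,0,0,0,1]])

```text
time_s: 36.5
tcp_pos: [0.5611, -0.0071, 0.0907]
eef_rot: [-0.086, 0.996, 0.001, 0.002]
ft_force: [-0.3, 0.3, 1.1]
gripper_width: 0.064
```

Contact is starting, one small step more.

Emit:
drive_tool(steps=[[0,0,-0.02,0,0,0,1],[0,0,-0.03,0,0,0,1]])

```text
time_s: 36.67
tcp_pos: [0.5611, -0.0071, 0.0906]
eef_rot: [-0.087, 0.996, 0.001, 0.002]
ft_force: [-2.5, 1.5, 6.3]
gripper_width: 0.0638
```

Emit:
drive_tool(steps=[[0,0,0,0,0,0,-0.7],[0,0,0,0,0,0,-0.7],[0,0,0,0,0,0,-0.75],[0,0,0.02,0,0,0,-0.75],[0,0,0.4,0,0,0,-0.75],[0,0,1.2,0,0,0,-0.75],[0,0,2.4,0,0,0,-0.75],[0,0,3.6,0,0,0,-0.75],[0,0,4.8,0,0,0,-0.75],[0,0,5,0,0,0,-0.75]])

```text
time_s: 37.5
tcp_pos: [0.5643, -0.007, 0.2478]
eef_rot: [-0.087, 0.996, 0.001, 0.009]
ft_force: [1.2, -0.4, 0.4]
gripper_width: 0.0759
```

```bash
python3 - <<'E'
from h import *
im=snap('wrist','wrist28');s=env.get_state();print(s['gripper_width'],s['tcp_pos'],s['ft_force'])
q=np.array([tocase(p) for p in wcloud(im,s).reshape(-1,3)])
def r(a,b,c):
    p=q[(q[:,0]>a[0])&(q[:,0]<a[1])&(q[:,1]>b[0])&(q[:,1]<b[1])&(q[:,2]>c[0])&(q[:,2]<c[1])];return p
p=r((0,70),(-60,60),(78,100));print('carton',cv2.minAreaRect(p[:,:2].astype(np.float32)),np.percentile(p[:,2],[5,50,95]))
p=r((-100,-55),(-60,60),(88,100));print('grip',np.percentile(p,[3,97],axis=0).round(1).tolist())
p=r((-36,0),(50,100),(40,80));print('panel',np.median(p[:,2]))
S=snap('side','side28');T=snap('top','top28')
E
```

```text
0.07629679912418877 [ 0.56359377 -0.00686028  0.24605415] [ 1.0549547  -0.45598464  0.87933025]
carton ((28.859960556030273, 1.1745986938476562), (63.74009323120117, 40.67744827270508), 88.67520904541016) [84.01568936 85.33955076 86.51916559]
grip [[-86.1, -32.3, 90.4], [-70.3, -16.7, 95.2]]
panel 57.68510354602457
```

View pics/wrist28.png

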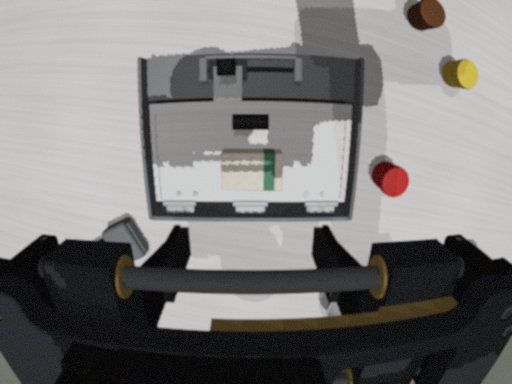

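View pics/side28.png

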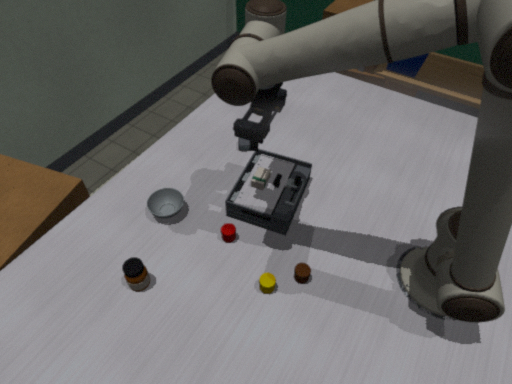

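The carton lies flat on the panel at (251,170). My release motion at the lock could have dragged it open by about 1 mm, so I'll nudge it home once more with shut fingers from the +y side.

```bash
python3 - <<'E'
from h import *
print(go(case(-75.5,12,130),YAW),go(case(-75.5,12,92),YAW))
im=env.get_image('wrist');cv2.imwrite('pics/wrist29z.png',cv2.resize(im['frame'][45:110,180:320],None,fx=5,fy=5,interpolation=cv2.INTER_CUBIC))
E
```

```text
(array([-3.641, -0.26 , -3.487]), array([-0.028,  0.051, -0.009])) (array([-3.641, -0.26 , -4.754]), array([-0.028,  0.051, -0.009]))
```

View pics/wrist29z.png

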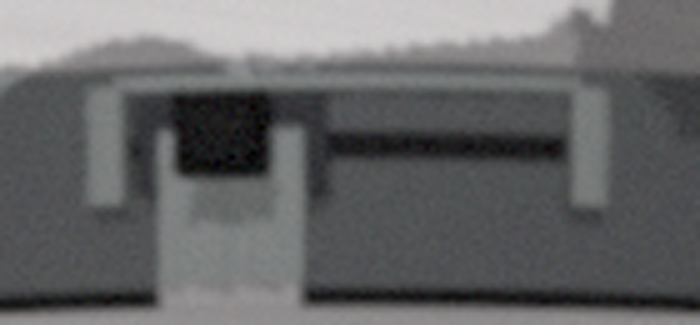

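Emit:
drive_tool(steps=[[-1.2,-0.1,0,0,0,0,1],[-2.4,-0.2,0,0,0,0,1],[-3.64,-0.26,-0.5,0,0.05,0,1],[-3.64,-0.26,-1.5,0,0.05,0,1],[-3.64,-0.26,-2.5,0,0.05,0,1],[-3.64,-0.26,-3.3,0,0.05,0,1],[-3.64,-0.26,-3.4,0,0.05,0,1],[-3.64,-0.26,-3.4,0,0.05,0,1],[-3.64,-0.26,-3.4,0,0.05,0,1],[-3.64,-0.26,-3.4,0,0.05,0,1],[-3.64,-0.26,-3.4,0,0.05,0,1],[-3.64,-0.26,-3.4,0,0.05,0,1]])

```text
time_s: 38.7
tcp_pos: [0.4517, -0.0147, 0.1382]
eef_rot: [-0.086, 0.996, 0.001, -0.0]
ft_force: [0.7, -1.0, -0.2]
gripper_width: 0.0051
```

Emit:
drive_tool(steps=[[0,0,0,0,0,0,1],[0,0,0,0,0,0,1],[0,0,0,0,0,0,1]])

```text
time_s: 38.95
tcp_pos: [0.4519, -0.0147, 0.1386]
eef_rot: [-0.086, 0.996, 0.002, 0.0]
ft_force: [-0.4, 0.4, -0.1]
gripper_width: 0.0006
```

```bash
python3 - <<'E'
from h import *
im=snap('wrist','wrist30');s=env.get_state();print(s['gripper_width'],go(case(-75.5,12,92),YAW))
E
```

```text
0.0004468350783717217 (array([-5.00e-03, -1.00e-03, -1.35e+00]), array([-0.029, -0.001, -0.009]))
```

View pics/wrist30.png

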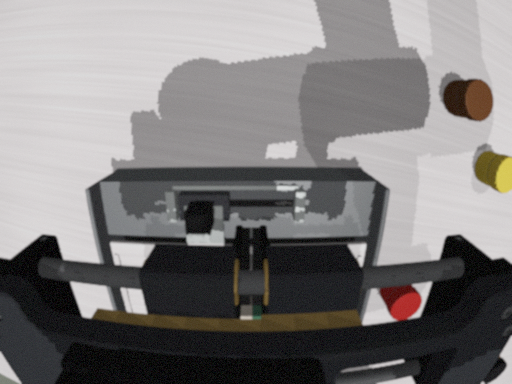

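Emit:
drive_tool(steps=[[0,0,-0.6,0,0,0,1],[0,0,-1.1,0,0,0,1],[0,0,-1.35,0,0,0,1],[0,0,-1.35,0,0,0,1],[0.02,-0.1,-1.35,0,0,0,1],[0.04,-0.2,-1.35,0,0,0,1],[0.05,-0.3,-1.35,0,0,0,1],[0.06,-0.35,-1.35,0,0,0,1],[0.06,-0.35,-1.35,0,0,0,1]])

```text
time_s: 39.75
tcp_pos: [0.4539, -0.0255, 0.0985]
eef_rot: [-0.086, 0.996, 0.002, 0.001]
ft_force: [0.8, -0.1, -0.1]
gripper_width: 0.0005
```

Emit:
drive_tool(steps=[[0.01,-0.07,0,0,0,0,1],[0.02,-0.13,0,0,0,0,1],[0.02,-0.13,0,0,0,0,1]])

```text
time_s: 40.0
tcp_pos: [0.4546, -0.0297, 0.0986]
eef_rot: [-0.086, 0.996, 0.002, 0.001]
ft_force: [0.2, -1.6, -1.0]
gripper_width: 0.0007
```

```bash
python3 - <<'E'
from h import *
im=snap('wrist','wrist31');s=env.get_state();print(s['ft_force'],tocase(s['tcp_pos']))
E
```

```text
[ 0.57305806 -0.27274067  0.15325372] [-75.16748873  -3.12491221  98.55221376]
```

View pics/wrist31.png

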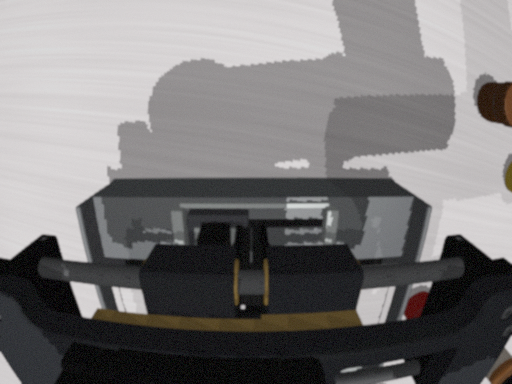

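Emit:
drive_tool(steps=[[0.01,-0.06,0,0,0,0,1],[0.02,-0.1,0,0,0,0,1],[0.02,-0.1,0,0,0,0,1]])

```text
time_s: 40.3
tcp_pos: [0.4552, -0.0327, 0.0985]
eef_rot: [-0.086, 0.996, 0.002, 0.001]
ft_force: [-0.1, 0.8, 0.4]
gripper_width: 0.0009
```

Emit:
drive_tool(steps=[[0.01,-0.06,0,0,0,0,1],[0.02,-0.1,0,0,0,0,1],[0.02,-0.1,0,0,0,0,1]])

```text
time_s: 40.55
tcp_pos: [0.4557, -0.0351, 0.0985]
eef_rot: [-0.085, 0.996, 0.002, 0.001]
ft_force: [-1.3, 5.9, 0.9]
gripper_width: 0.0003
```

Emit:
drive_tool(steps=[[0.01,-0.04,0,0,0,0,1],[0.01,-0.07,0,0,0,0,1],[0.01,-0.07,0,0,0,0,1]])

```text
time_s: 40.8
tcp_pos: [0.4558, -0.0354, 0.0986]
eef_rot: [-0.085, 0.996, 0.004, 0.001]
ft_force: [-3.4, 12.2, 3.3]
gripper_width: 0.0002
```

The stop is firm: 12 N with only 0.3 mm of movement, so the lock is fully home. Backing off in +y, then up and clear.

Emit:
drive_tool(steps=[[-0.05,0.3,0,0,0,0,1],[-0.08,0.5,0,0,0,0,1],[-0.08,0.5,0,0,0,0,1],[-0.08,0.5,1,0,0,0,1],[-0.08,0.5,2.2,0,0,0,1],[-0.08,0.5,3.4,0,0,0,1],[-0.5,0.5,4.5,0,0,0,1],[-1,0.5,5,0,0,0,1],[-1,0.5,5,0,0,0,1],[-1,0.5,5,0,0,0,1],[-1,0.5,5,0,0,0,1]])

```text
time_s: 41.72
tcp_pos: [0.4254, -0.0206, 0.2476]
eef_rot: [-0.085, 0.996, 0.004, 0.0]
ft_force: [0.1, 0.4, -0.7]
gripper_width: 0.0007
```

```bash
python3 - <<'E'
from jars import *
im=snap('wrist','wrist32');s=env.get_state();print(s['qd'].round(3),s['tcp_pos'])
q=np.array([tocase(p) for p in wcloud(im,s).reshape(-1,3)])
def r(a,b,c):
    p=q[(q[:,0]>a[0])&(q[:,0]<a[1])&(q[:,1]>b[0])&(q[:,1]<b[1])&(q[:,2]>c[0])&(q[:,2]<c[1])];return p
p=r((0,70),(-60,60),(78,100));print('carton',len(p) and (cv2.minAreaRect(p[:,:2].astype(np.float32)),np.percentile(p[:,2],[5,50,95])))
p=r((-100,-55),(-60,60),(88,100));print('grip',np.percentile(p,[3,97],axis=0).round(1).tolist())
p=r((-36,0),(50,100),(40,80));print('panel',np.median(p[:,2]))
snap('side','side32');snap('top','top32');find()
E
```

```text
[-0.002  0.014  0.001 -0.001 -0.003 -0.001] [ 0.42542092 -0.02067268  0.24717585]
carton 0
grip [[-85.6, -34.0, 89.8], [-70.9, -18.0, 96.2]]
panel 58.749598207406244
top [204.1 127.9] 128 bgr [96.5 95.  91. ] cen 0.763 0.2029 r 0.0549 plane [0.7553 0.2059 0.042 ] z 0.0417
top [140.4 159.5] 41 bgr [24. 37. 52.] cen 0.6615 0.4178 r 0.0259 plane [0.6536 0.4089 0.042 ] z 0.0426
top [210.5 190.2] 137 bgr [ 35.  37. 142.] cen 0.551 0.1849 r 0.0212 plane [0.5511 0.1847 0.042 ] z 0.0417
top [182. 247.] 53 bgr [ 14. 146. 145.] cen 0.3759 0.2675 r 0.0189 plane [0.3744 0.2721 0.042 ] z 0.0416
side [169.4 201.2] 189 bgr [81. 79. 75.] cen 0.7634 0.1997 r 0.0552 plane [0.7546 0.1916 0.042 ] z 0.0433
side [244.9 213.6] 154 bgr [25.  23.5 22. ] cen 0.5345 0.111 r 0.0693 plane [0.5401 0.1118 0.042 ] z 0.0418
side [227.7 229.4] 173 bgr [  6.   8. 115.] cen 0.551 0.1834 r 0.022 plane [0.5503 0.1842 0.042 ] z 0.0437
side [302.  269.9] 211 bgr [19. 41. 74.] cen 0.316 0.1863 r 0.022 plane [0.3161 0.1882 0.042 ] z 0.043
side [138.7 281.1] 95 bgr [46. 51. 57.] cen 0.6617 0.4259 r 0.0274 plane [0.6495 0.4327 0.042 ] z 0.0434
side [266.7 280. ] 220 bgr [  0. 137. 151.] cen 0.3796 0.2602 r 0.0216 plane [0.3787 0.2609 0.042 ] z 0.0433
```

View pics/wrist32.png

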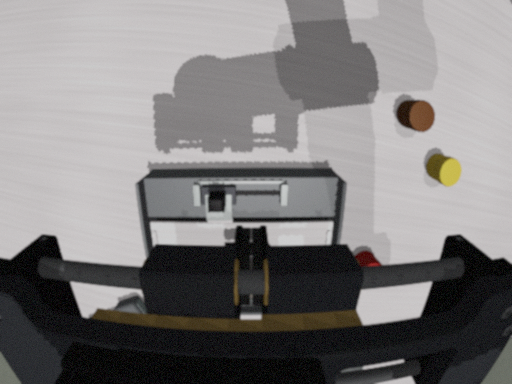

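View pics/side32.png

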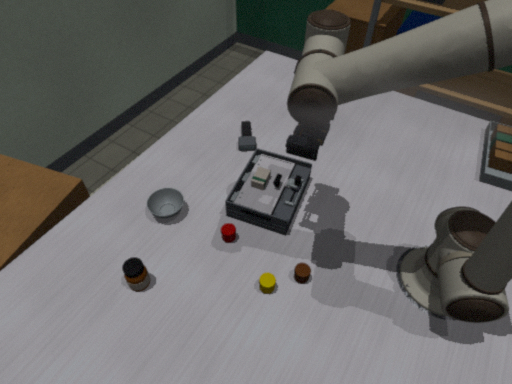

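```bash
python3 -c "
from h import *
print(env.job_done(), env.get_state()['time_s'])"
```

```text
the job is handed in; nothing more can be done
the job is handed in; nothing more can be done
```

The case is packed, shut and locked, and the carton lies flat on top of the flap. I handed the job in after about 42 s of the 210 s allowed.

**What I did**
- Slid the lock open until it pushed back with 26 N, then lifted the flap to about 100°.
- Stood the two white jars upright in pockets 2 and 3. Only two were on the table.
- Closed the flap until it pushed back with 29 N, then slid the lock home until it pushed back with 19 N.
- Laid the carton on the panel behind the pull. It had been knocked about 4 cm aside earlier, so I measured its position again before gripping it.

**Last checks**
- **Jars:** before I closed the flap, both lid tops read about 47 mm, against the 48 mm expected.
- **Flap:** the panel read 58–59 mm, against 58 mm when shut flat.
- **Carton:** its top read about 85 mm, against the 86 mm expected. At the very end I only saw it in the side view, because the gripper hid it from the wrist camera.
- **Other things:** the bowl, amber jar and the red, yellow and brown look-alikes stayed where they were. I only checked the scanner by eye.

**One disagreement:** letting go of the lock may have dragged it about 1 mm open before I laid the carton. After the carton was down I pushed the lock home again with shut fingers. It stopped hard at 12 N, and the grip then read about 1 mm further home. The lock is fully home now, but it may have been about 1 mm short when the carton went on.

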